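# Find the full sample tin by weight and pack it with its cartons

## Robot

A 7-joint arm with a two-finger parallel gripper is mounted at the origin on the work surface. World frame = base frame: x ahead of the robot, y to its left, z up, the work surface at z = 0. Lengths are in mm, angles in rad, forces in N, time in s.
With the tool pointing down it reaches from about 400 to 875 mm from the base axis. Payload 4.4 kg.
Tool frame: the origin (TCP) lies at the very end of the fingers, on their centre line; the grasp point (between the pads) lies 19 mm behind it; z points along the fingers, x is the direction in which the jaws open and shut, and the axes are right-handed (so a half turn about z gives the same grasp; the last joint's range is limited). The gripper opens to 85 mm and grips with 20 to 120 N. Pads are 22 mm wide; open, the fingers measure 114 mm over their backs; the gripper's body (76 mm by 85 mm) begins 54 mm behind the grasp point. The pads swing forward as they close: fully open they stand 13 mm farther back than shut.
Start: joints at [1.109, 0.628, 0.038, 1.517, -0.027, 0.996, -0.02], TCP at [250.633, -599.751, 231.313] pointing down, gripper open.
Joint ranges: [-3.06, 3.06], [-0.37, 2.12], [-1.25, 1.32], [0.18, 2.47], [-1.1, 4.24], [0.23, 1.98], [-2.94, 2.94]. Speed limits (rad/s): [2.57, 2.57, 3.14, 3.14, 3.14, 3.14, 3.14].

## Interface

Orientations are given as [roll, pitch, yaw] about the fixed x, y, z axes, in that order (R = Rz(yaw) Ry(pitch) Rx(roll)).
In Python, from cell import * gives the robot as it stands. The module is installed in compiled form; this text tells all that it offers.
- The arm moves only by the tool play_rows, never from a script. Its argument "targets" is a list of rows, each an object with "slide": the shift along the tool's x, y, z in mm, a list of three; "turn": the turn, a rotation vector about the tool's x, y, z in degrees, a list of three; "hand": the finger opening in mm, from 0 to 85.4. A call has 1 to 5 rows; each row shifts and turns the commanded pose from where the row before left it, along the tool's axes as they then stand; what a row does not reach is not made up. A row lasts 1/8 s, in which the tool goes at most 62.5 mm and 10.7 degrees, less where a joint would pass 70% of its speed; a pose out of reach is approached as far as the arm can. A call is refused whole if a number of a shift passes 62.5 or a number of a turn 10.7, either way. A call with a gripper value outside its range is refused whole. The fingers move at their own pace and stop on an object; the grip force is fixed at half the most. Time passes only in rows, so rows that do not move let the fingers close. It gives the time, the measured TCP pose, the force and the opening at its end, in the units of the state.
- read_state(): the state, without advancing time (a new reading comes with each control period).
- get_image(name): name is "side" or "top"; returns (picture, depth): 420x560x3 uint8, blue, green, red; 420x560 float32, mm along the optical axis (not along the pixel's ray), 0 where there is no reading.
- calibration(name): a dict with "K" (3x3 intrinsics, pixels), "R" (3x3) and "t" (3): a world point X has camera coordinates R X + t. Camera axes: x right, y down, z forward; pixel columns grow to the right and rows downward; lengths in mm; the calibration is good to about 2 mm. A picture is of the moment at which its call begins. calibration takes no time and is no camera call.
- finish_job(): hands the job in, once; it reports no verdict.
The state is a dict: "clock": time; "qpos": joint angles; "qd": joint speeds; "tau": joint torques, N m; "eef_pos": TCP position; "tool_rot": TCP orientation; "force": force on the tool from outside, world axes, zero at the start; "torque": the same for the moment, N m; "width": finger opening in mm.
Only numpy, scipy, OpenCV 4.12 (cv2) and the standard library are available. Lean on these libraries where they do the work, as an engineer would, in place of code of your own. Each camera call takes 0.05 s, during which the arm holds its last target.

## Task

Three shut sample cases look alike, but only one holds a full tin: lift the shut cases to find the heavy one, open that case alone, stand its tin upright on the floor of the carrier's channel, and shut the lid again. Once the tin is in, feel the black spacer blocks to find the one that fills the gap left between the tin and the stop in the channel, and stand it in there, down on the floor. Also stand all the dark red cartons upright in the blue crate, keep the cases upright, and leave the label roll and the mug where they are.

Things in the scene. Friction and masses are not known exactly. Their poses are not given: they have to be found in the camera images.
- case_a: one of three identical loose grey sample cases, 66 mm (its x) by 132 mm (its y), 68 mm high without the lid, walls 4 mm; origin at the centre of the underside. An ordinary closed case weighs about 0.6 kg (it holds an empty tin), the heavy one about 0.9 kg. Grip it across its 66 mm, below the lid
- case_a_lid (a joint): lid of case_a, rad: 0 shut, 1.9 open. 5 mm plate over the whole case, hinged along its +x long edge (x 33, z 68.5 mm in the case's frame); opens up and over to +x. Stiff hinge (0.05 N m), stays at any angle. Handle: round bar 8 mm thick, 56 mm long, along the case's y, on two posts; shut, its centre is at x -17, y 0, z 87.5 mm in the case's frame, 14 mm above the plate
- tin_a: brass-coloured closed tin that starts in case_a, nested between two foam blocks as high as 40 mm above the case's underside: 50 x 50 x 40 mm with a black knob 20 x 20 mm, 18 mm tall on top; all tins look the same, but one is full (0.42 kg, the others 0.12 kg). Origin at the centre of its underside, which starts 4 mm above the case's underside; z up
- case_b: one of three identical loose grey sample cases, 66 mm (its x) by 132 mm (its y), 68 mm high without the lid, walls 4 mm; origin at the centre of the underside. An ordinary closed case weighs about 0.6 kg (it holds an empty tin), the heavy one about 0.9 kg. Grip it across its 66 mm, below the lid
- case_b_lid (a joint): lid of case_b, rad: 0 shut, 1.9 open. 5 mm plate over the whole case, hinged along its +x long edge (x 33, z 68.5 mm in the case's frame); opens up and over to +x. Stiff hinge (0.05 N m), stays at any angle. Handle: round bar 8 mm thick, 56 mm long, along the case's y, on two posts; shut, its centre is at x -17, y 0, z 87.5 mm in the case's frame, 14 mm above the plate
- tin_b: brass-coloured closed tin that starts in case_b, nested between two foam blocks as high as 40 mm above the case's underside: 50 x 50 x 40 mm with a black knob 20 x 20 mm, 18 mm tall on top; all tins look the same, but one is full (0.42 kg, the others 0.12 kg). Origin at the centre of its underside, which starts 4 mm above the case's underside; z up
- case_c: one of three identical loose grey sample cases, 66 mm (its x) by 132 mm (its y), 68 mm high without the lid, walls 4 mm; origin at the centre of the underside. An ordinary closed case weighs about 0.6 kg (it holds an empty tin), the heavy one about 0.9 kg. Grip it across its 66 mm, below the lid
- case_c_lid (a joint): lid of case_c, rad: 0 shut, 1.9 open. 5 mm plate over the whole case, hinged along its +x long edge (x 33, z 68.5 mm in the case's frame); opens up and over to +x. Stiff hinge (0.05 N m), stays at any angle. Handle: round bar 8 mm thick, 56 mm long, along the case's y, on two posts; shut, its centre is at x -17, y 0, z 87.5 mm in the case's frame, 14 mm above the plate
- tin_c: brass-coloured closed tin that starts in case_c, nested between two foam blocks as high as 40 mm above the case's underside: 50 x 50 x 40 mm with a black knob 20 x 20 mm, 18 mm tall on top; all tins look the same, but one is full (0.42 kg, the others 0.12 kg). Origin at the centre of its underside, which starts 4 mm above the case's underside; z up
- carrier: fixed white plastic carrier, base 122 mm (x) by 130 mm (y), 4 mm thick, with a channel along y on its -x half; two unused end stops are parked on its +x half. Origin at the centre of its underside
- channel (a point): centre of the channel's floor (4 mm above the table), axes as the carrier's. The channel is 58 mm wide (x) and 120 mm long (y, from -60 to +60 mm); its walls are 5 mm thick and stand 24 mm above its floor
- stop_a: fixed steel end stop 52 mm (x) by 45 mm (y), 26 mm high; origin at the underside, in the middle of its -y end face, so it reaches 45 mm from there along +y. One of the three stops stands in the channel against its -y end wall, the other two are parked beside the channel. They cannot be moved
- stop_b: fixed steel end stop 52 mm (x) by 38 mm (y), 26 mm high; origin at the underside, in the middle of its -y end face, so it reaches 38 mm from there along +y. One of the three stops stands in the channel against its -y end wall, the other two are parked beside the channel. They cannot be moved
- stop_c: fixed steel end stop 52 mm (x) by 31 mm (y), 26 mm high; origin at the underside, in the middle of its -y end face, so it reaches 31 mm from there along +y. One of the three stops stands in the channel against its -y end wall, the other two are parked beside the channel. They cannot be moved
- spacer_a: loose solid black plastic spacer block (80 to 180 g) standing upright, 50 mm (its x) wide and 60 mm high; its thickness (its y) is unmarked: the four blocks are 20, 27, 34 and 41 mm thick, which is which must be felt or seen. Origin at the centre of its underside. It goes upright into the channel with its thickness along the channel; the right block has 5 mm of play
- spacer_b: loose solid black plastic spacer block (80 to 180 g) standing upright, 50 mm (its x) wide and 60 mm high; its thickness (its y) is unmarked: the four blocks are 20, 27, 34 and 41 mm thick, which is which must be felt or seen. Origin at the centre of its underside. It goes upright into the channel with its thickness along the channel; the right block has 5 mm of play
- spacer_c: loose solid black plastic spacer block (80 to 180 g) standing upright, 50 mm (its x) wide and 60 mm high; its thickness (its y) is unmarked: the four blocks are 20, 27, 34 and 41 mm thick, which is which must be felt or seen. Origin at the centre of its underside. It goes upright into the channel with its thickness along the channel; the right block has 5 mm of play
- spacer_d: loose solid black plastic spacer block (80 to 180 g) standing upright, 50 mm (its x) wide and 60 mm high; its thickness (its y) is unmarked: the four blocks are 20, 27, 34 and 41 mm thick, which is which must be felt or seen. Origin at the centre of its underside. It goes upright into the channel with its thickness along the channel; the right block has 5 mm of play
- crate: fixed open blue crate, 90 mm (x) by 160 mm (y) outside, 40 mm high, walls and floor 5 mm; origin at the centre of its underside
- carton_a: dark red product carton, 50 mm (its x) by 36 mm (its y), 80 mm high, standing, 0.14 kg; origin at the centre of its underside. From one to three cartons are there (None when absent)
- carton_b: dark red product carton, 50 mm (its x) by 36 mm (its y), 80 mm high, standing, 0.14 kg; origin at the centre of its underside. From one to three cartons are there (None when absent)
- carton_c: dark red product carton, 50 mm (its x) by 36 mm (its y), 80 mm high, standing, 0.14 kg; origin at the centre of its underside. From one to three cartons are there (None when absent)
- label_roll: roll of labels, a bystander, 84 mm in diameter, 45 mm high, lying flat; origin at the centre of its underside
- jug: white measuring mug, a bystander, 80 mm across, 85 mm high; origin at the centre of its underside
Mind the look-alikes: they are no part of the job. What is shaped like the stop_b but orange or yellow is not meant.

How it is judged (in metres and radians):
On the way, in this order (a step that is already met when the one before it is completed fails the run):
1. a shut case is lifted clear of the table (15 mm) (((height (world z) of case_a above 0.015 m and value of joint case_a_lid below 0.1 rad) or (height (world z) of case_b above 0.015 m and value of joint case_b_lid below 0.1 rad) or (height (world z) of case_c above 0.015 m and value of joint case_c_lid below 0.1 rad))), for 0.1 s.
2. a case is opened (lid past 75 degrees) (value of joint any of case_a_lid, case_b_lid, case_c_lid above 1.3 rad), for 0.1 s.
3. the full tin stands on the floor of the channel (((y of tin_a in the frame of channel between -0.06 and 0.06 m and x of tin_a in the frame of channel between -0.006 and 0.006 m and z of tin_a in the frame of channel between -0.004 and 0.004 m and contact force between tin_a and carrier above 3 N and angle between tin_a's own z axis and vertical below 0.08 rad) or (y of tin_b in the frame of channel between -0.06 and 0.06 m and x of tin_b in the frame of channel between -0.006 and 0.006 m and z of tin_b in the frame of channel between -0.004 and 0.004 m and contact force between tin_b and carrier above 3 N and angle between tin_b's own z axis and vertical below 0.08 rad) or (y of tin_c in the frame of channel between -0.06 and 0.06 m and x of tin_c in the frame of channel between -0.006 and 0.006 m and z of tin_c in the frame of channel between -0.004 and 0.004 m and contact force between tin_c and carrier above 3 N and angle between tin_c's own z axis and vertical below 0.08 rad))), for 0.2 s.
4. the fitting spacer stands on the floor of the channel too (((y of tin_a in the frame of channel between -0.06 and 0.06 m and x of tin_a in the frame of channel between -0.006 and 0.006 m and z of tin_a in the frame of channel between -0.004 and 0.004 m and contact force between tin_a and carrier above 3 N and angle between tin_a's own z axis and vertical below 0.08 rad) or (y of tin_b in the frame of channel between -0.06 and 0.06 m and x of tin_b in the frame of channel between -0.006 and 0.006 m and z of tin_b in the frame of channel between -0.004 and 0.004 m and contact force between tin_b and carrier above 3 N and angle between tin_b's own z axis and vertical below 0.08 rad) or (y of tin_c in the frame of channel between -0.06 and 0.06 m and x of tin_c in the frame of channel between -0.006 and 0.006 m and z of tin_c in the frame of channel between -0.004 and 0.004 m and contact force between tin_c and carrier above 3 N and angle between tin_c's own z axis and vertical below 0.08 rad)) and ((x of stop_a in the frame of channel between -0.02 and 0.02 m and y of stop_a in the frame of channel between -0.07 and -0.05 m and contact force between spacer_a and carrier above 0.6 N and y of spacer_a in the frame of channel between -0.06 and 0.06 m and x of spacer_a in the frame of channel between -0.006 and 0.006 m and z of spacer_a in the frame of channel between -0.004 and 0.004 m and angle between spacer_a's own z axis and vertical below 0.08 rad) or (x of stop_a in the frame of channel between -0.02 and 0.02 m and y of stop_a in the frame of channel between -0.07 and -0.05 m and contact force between spacer_b and carrier above 0.6 N and y of spacer_b in the frame of channel between -0.06 and 0.06 m and x of spacer_b in the frame of channel between -0.006 and 0.006 m and z of spacer_b in the frame of channel between -0.004 and 0.004 m and angle between spacer_b's own z axis and vertical below 0.08 rad) or (x of stop_a in the frame of channel between -0.02 and 0.02 m and y of stop_a in the frame of channel between -0.07 and -0.05 m and contact force between spacer_c and carrier above 0.6 N and y of spacer_c in the frame of channel between -0.06 and 0.06 m and x of spacer_c in the frame of channel between -0.006 and 0.006 m and z of spacer_c in the frame of channel between -0.004 and 0.004 m and angle between spacer_c's own z axis and vertical below 0.08 rad) or (x of stop_a in the frame of channel between -0.02 and 0.02 m and y of stop_a in the frame of channel between -0.07 and -0.05 m and contact force between spacer_d and carrier above 0.6 N and y of spacer_d in the frame of channel between -0.06 and 0.06 m and x of spacer_d in the frame of channel between -0.006 and 0.006 m and z of spacer_d in the frame of channel between -0.004 and 0.004 m and angle between spacer_d's own z axis and vertical below 0.08 rad) or (x of stop_b in the frame of channel between -0.02 and 0.02 m and y of stop_b in the frame of channel between -0.07 and -0.05 m and contact force between spacer_a and carrier above 0.95 N and y of spacer_a in the frame of channel between -0.06 and 0.06 m and x of spacer_a in the frame of channel between -0.006 and 0.006 m and z of spacer_a in the frame of channel between -0.004 and 0.004 m and angle between spacer_a's own z axis and vertical below 0.08 rad) or (x of stop_b in the frame of channel between -0.02 and 0.02 m and y of stop_b in the frame of channel between -0.07 and -0.05 m and contact force between spacer_b and carrier above 0.95 N and y of spacer_b in the frame of channel between -0.06 and 0.06 m and x of spacer_b in the frame of channel between -0.006 and 0.006 m and z of spacer_b in the frame of channel between -0.004 and 0.004 m and angle between spacer_b's own z axis and vertical below 0.08 rad) or (x of stop_b in the frame of channel between -0.02 and 0.02 m and y of stop_b in the frame of channel between -0.07 and -0.05 m and contact force between spacer_c and carrier above 0.95 N and y of spacer_c in the frame of channel between -0.06 and 0.06 m and x of spacer_c in the frame of channel between -0.006 and 0.006 m and z of spacer_c in the frame of channel between -0.004 and 0.004 m and angle between spacer_c's own z axis and vertical below 0.08 rad) or (x of stop_b in the frame of channel between -0.02 and 0.02 m and y of stop_b in the frame of channel between -0.07 and -0.05 m and contact force between spacer_d and carrier above 0.95 N and y of spacer_d in the frame of channel between -0.06 and 0.06 m and x of spacer_d in the frame of channel between -0.006 and 0.006 m and z of spacer_d in the frame of channel between -0.004 and 0.004 m and angle between spacer_d's own z axis and vertical below 0.08 rad) or (x of stop_c in the frame of channel between -0.02 and 0.02 m and y of stop_c in the frame of channel between -0.07 and -0.05 m and contact force between spacer_a and carrier above 1.24 N and y of spacer_a in the frame of channel between -0.06 and 0.06 m and x of spacer_a in the frame of channel between -0.006 and 0.006 m and z of spacer_a in the frame of channel between -0.004 and 0.004 m and angle between spacer_a's own z axis and vertical below 0.08 rad) or (x of stop_c in the frame of channel between -0.02 and 0.02 m and y of stop_c in the frame of channel between -0.07 and -0.05 m and contact force between spacer_b and carrier above 1.24 N and y of spacer_b in the frame of channel between -0.06 and 0.06 m and x of spacer_b in the frame of channel between -0.006 and 0.006 m and z of spacer_b in the frame of channel between -0.004 and 0.004 m and angle between spacer_b's own z axis and vertical below 0.08 rad) or (x of stop_c in the frame of channel between -0.02 and 0.02 m and y of stop_c in the frame of channel between -0.07 and -0.05 m and contact force between spacer_c and carrier above 1.24 N and y of spacer_c in the frame of channel between -0.06 and 0.06 m and x of spacer_c in the frame of channel between -0.006 and 0.006 m and z of spacer_c in the frame of channel between -0.004 and 0.004 m and angle between spacer_c's own z axis and vertical below 0.08 rad) or (x of stop_c in the frame of channel between -0.02 and 0.02 m and y of stop_c in the frame of channel between -0.07 and -0.05 m and contact force between spacer_d and carrier above 1.24 N and y of spacer_d in the frame of channel between -0.06 and 0.06 m and x of spacer_d in the frame of channel between -0.006 and 0.006 m and z of spacer_d in the frame of channel between -0.004 and 0.004 m and angle between spacer_d's own z axis and vertical below 0.08 rad))), for 0.2 s.
At the end, for the whole second after the job is handed in: the full tin (over 3 N on the carrier) and the spacer that fits the gap (a thinner one is too light) stand upright within 4 mm of the channel's floor, all lids are shut (under 0.1 rad), the cases stand on the table, every carton present stands upright in the crate, all at rest (all of step 4 and value of joint each of case_a_lid, case_b_lid, case_c_lid below 0.1 rad and x of carton_a in the frame of crate between -0.03 and 0.03 m and y of carton_a in the frame of crate between -0.066 and 0.066 m and z of carton_a in the frame of crate between 0 and 0.015 m and angle between each of carton_a, carton_b, carton_c's own z axis and vertical below 0.12 rad and x of carton_b in the frame of crate between -0.03 and 0.03 m and y of carton_b in the frame of crate between -0.066 and 0.066 m and z of carton_b in the frame of crate between 0 and 0.015 m and x of carton_c in the frame of crate between -0.03 and 0.03 m and y of carton_c in the frame of crate between -0.066 and 0.066 m and z of carton_c in the frame of crate between 0 and 0.015 m and angle between each of case_a, case_b, case_c's own z axis and vertical below 0.06 rad and height (world z) of each of case_a, case_b, case_c below 0.01 m and linear speed of each of tin_a, tin_b, tin_c, spacer_a, spacer_b, spacer_c, spacer_d, carton_a, carton_b, carton_c below 0.01 m/s); the robot touches nothing.
It fails at once if the label roll or the mug is pushed more than 30 mm (distance of any of label_roll, jug from where it was at the start of the episode above 0.03 m).
It fails at once if a case is tipped by more than 45 degrees (angle between any of case_a, case_b, case_c's own z axis and vertical above 0.78 rad).
It fails at once if a light case is opened (lid past 75 degrees while its empty tin rests in it) ((value of joint case_a_lid above 1.3 rad and contact force between tin_a and case_a between 0.5 and 2.5 N and contact force between the fingers and tin_a below 0.1 N and contact force between the fingers and case_a below 0.1 N and linear speed of each of tin_a, case_a below 0.003 m/s) or (value of joint case_b_lid above 1.3 rad and contact force between tin_b and case_b between 0.5 and 2.5 N and contact force between the fingers and tin_b below 0.1 N and contact force between the fingers and case_b below 0.1 N and linear speed of each of tin_b, case_b below 0.003 m/s) or (value of joint case_c_lid above 1.3 rad and contact force between tin_c and case_c between 0.5 and 2.5 N and contact force between the fingers and tin_c below 0.1 N and contact force between the fingers and case_c below 0.1 N and linear speed of each of tin_c, case_c below 0.003 m/s)).
Of slug_a, slug_b, slug_c only 1 to 1 are there at a start; the rules pass over those that are not, and their reading is None.
Of carton_a, carton_b, carton_c only 1 to 3 are there at a start; the rules pass over those that are not, and their reading is None.
At some moment in a run one of case_a, case_b, case_c may be knocked a few centimetres aside while the robot is not near it.
It also fails if it takes over 210 s, if anything falls off the work surface, if the arm or the gripper's body presses on something with over 40 N, if the wrist force passes 120 N, or if a joint passes its speed limit or range.

## Working session

There is one attempt and no reset: what is moved stays moved. The work goes in short steps, Python scripts to look and compute and a tool call to move; the robot and the scene stay as the last step left them, time stands still between calls to the robot, and variables do not carry over. Pictures are saved under pics/ and viewed, and the job is handed in when it is done.

Besides the shell and the picture viewer there is one more tool, called after "Request:" as name([rows], argument=value, ...), one row to a line, values as JSON. play_rows: Moves the arm, as the interface text tells. Its arguments: {"type":"object","properties":{"targets":{"type":"array"}},"required":["targets"]}

```bash
ls; mkdir -p pics; python3 - <<'E'
from cell import *
import cv2,numpy as np
print(read_state())
for n in ("top","side"):
    p,d=get_image(n); cv2.imwrite(f"pics/{n}0.png",p); np.save(f"{n}0.npy",d)
    c=calibration(n); print(n,c)
E
```

```text
pics
{'clock': 0.0, 'qpos': array([ 1.10920183,  0.62933227,  0.03848236,  1.51842122, -0.02696082,
        0.99627919, -0.01996836]), 'qd': array([-0.00079562, -0.00020416,  0.00125854,  0.00100712, -0.00075629,
        0.00138281,  0.0013541 ]), 'tau': array([ 1.25060167e-03, -5.63400543e+01,  1.22632999e+00, -1.93448961e+01,
        1.08497031e-02,  1.04764543e-02, -3.39230144e-05]), 'eef_pos': array([ 250.34590141, -599.15557441,  230.38180107]), 'tool_rot': array([ 3.14151043e+00,  1.91962655e-03, -1.17498284e+00]), 'force': array([ 0.22627294, -0.72787134, -0.43204823]), 'torque': array([ 0.01290125, -0.00268317,  0.01210151]), 'width': 85.2790869247975}
top {'K': array([[517.79768427,   0.        , 277.57582093],
       [  0.        , 517.79768427, 212.41764953],
       [  0.        ,   0.        ,   1.        ]]), 'R': array([[ 0.0238335 , -0.99968199, -0.00823937],
       [-0.99751504, -0.02323364, -0.06651269],
       [ 0.06630011,  0.00980413, -0.99775156]]), 't': array([  19.17073463,  518.46268038, 1323.44851196])}
side {'K': array([[389.68048038,   0.        , 281.08251145],
       [  0.        , 389.68048038, 204.86364716],
       [  0.        ,   0.        ,   1.        ]]), 'R': array([[-0.9892945 , -0.14582008,  0.00573574],
       [-0.09579942,  0.61928347, -0.77930126],
       [ 0.11008573, -0.77150793, -0.62662321]]), 't': array([ 500.5851804 ,   93.84425514, 1054.5357878 ])}
```

View pics/top0.png

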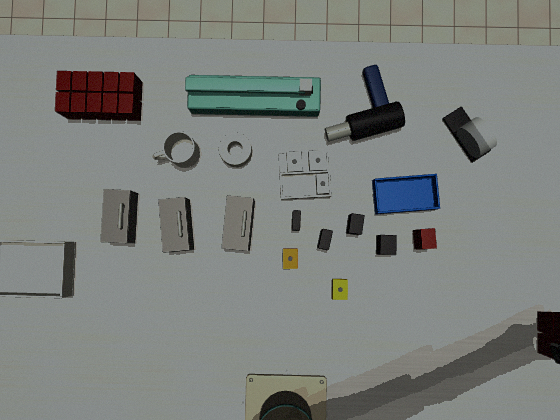

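View pics/side0.png

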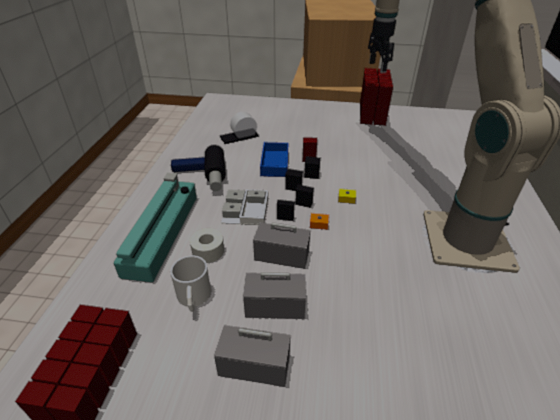

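```bash
cat > h.py <<'E'
import cv2,numpy as np
from cell import *
def w(c,u,v,z=None,d=None):
    K,R,t=c["K"],c["R"],c["t"]
    r=np.linalg.inv(K)@np.array([u,v,1.0])
    o=-R.T@t; rw=R.T@r
    s=d if d is not None else (z-o[2])/rw[2]
    return o+s*rw
def pix(c,X):
    p=c["K"]@(c["R"]@np.array(X,float)+c["t"]); return p[:2]/p[2]
def snap(n,tag,crop=None,f=1):
    p,d=get_image(n); np.save(f"{n}_{tag}.npy",d); cv2.imwrite(f"raw_{n}_{tag}.png",p)
    cropf(n,tag,crop,f); return p,d
def cropf(n,tag,crop,f,out=None):
    p=cv2.imread(f"raw_{n}_{tag}.png")
    if crop:
        u0,v0,u1,v1=crop; p=p[v0:v1,u0:u1]
    p=cv2.resize(p,None,fx=f,fy=f,interpolation=cv2.INTER_CUBIC)
    p=np.clip(p.astype(float)*1.5,0,255).astype(np.uint8)
    cv2.imwrite(f"pics/{out or n+'_'+tag}.png",p)
E
for n in top side; do cp pics/${n}0.png raw_${n}_0.png; cp ${n}0.npy ${n}_0.npy; done
python3 - <<'E'
from h import *
cropf("top","0",(85,170,275,270),4,"c1")
cropf("top","0",(270,140,460,290),4,"c2")
c=calibration("top"); d=np.load("top_0.npy")
# heightmap
for (u,v) in [(425,238),(548,335),(70,80),(120,100),(386,245),(355,224),(325,240),(296,220),(120,215),(175,225),(238,222),(405,195),(305,175),(320,185),(295,160),(318,160),(290,258),(340,290)]:
    print((u,v),w(c,u,v,d=d[v,u]).round(0))
E
```

```text
(425, 238) [ 459. -332.   83.]
(548, 335) [ 225. -653.   36.]
(70, 80) [837. 563.  77.]
(120, 100) [787. 433.  81.]
(386, 245) [ 440. -240.   64.]
(355, 224) [ 490. -163.   64.]
(325, 240) [449. -89.  61.]
(296, 220) [497. -16.  61.]
(120, 215) [498. 416.  93.]
(175, 225) [477. 284.  74.]
(238, 222) [488. 129.  71.]
(405, 195) [ 572. -300.    8.]
(305, 175) [619. -38.   1.]
(320, 185) [590. -76.  31.]
(295, 160) [653. -10.  34.]
(318, 160) [654. -70.  34.]
(290, 258) [401.  -3.  26.]
(340, 290) [ 323. -132.   28.]
```

View pics/c1.png

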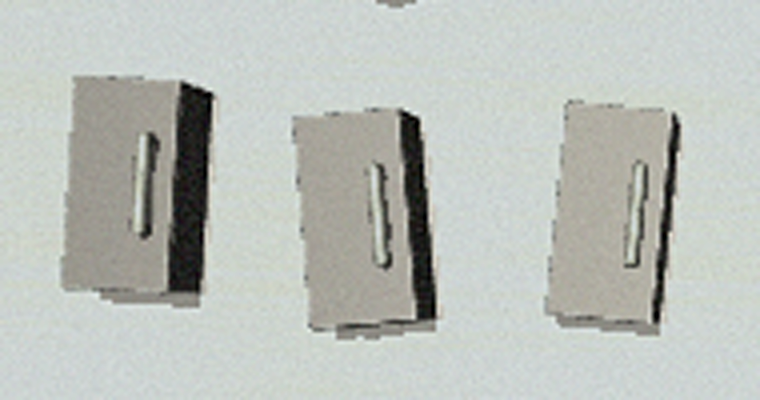

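View pics/c2.png

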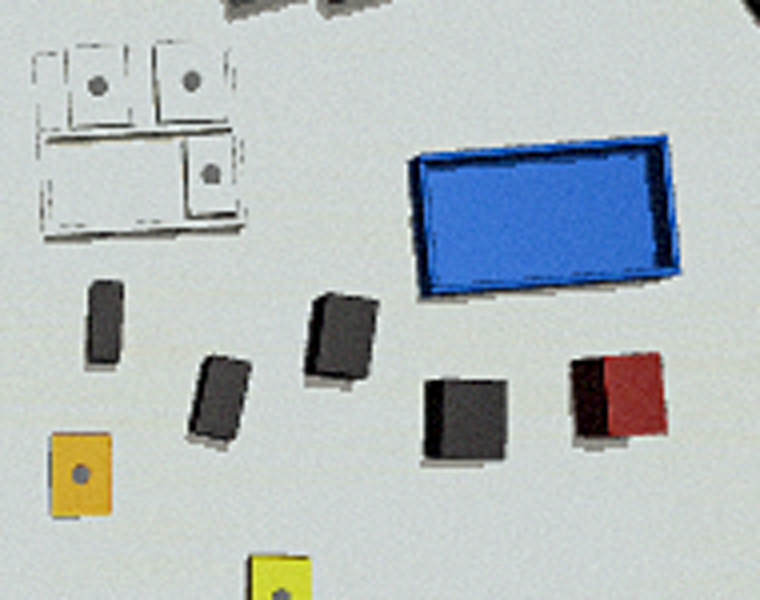

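```bash
python3 - <<'E'
from h import *
cropf("side","0",(340,40,420,140),6,"c3")
cropf("side","0",(170,120,350,260),4,"c4")
c=calibration("side"); d=np.load("side_0.npy")
for (u,v) in [(366,75),(371,75),(366,120),(375,75),(380,76),(386,76),(390,85),(388,120),(375,120),(310,143),(310,155),(310,138)]:
    print((u,v),w(c,u,v,d=d[v,u]).round(0))
E
```

```text
(366, 75) [ 274. -743.  162.]
(371, 75) [ 254. -750.  161.]
(366, 120) [ 255. -643.   16.]
(375, 75) [ 239. -742.  164.]
(380, 76) [ 220. -733.  165.]
(386, 76) [ 194. -752.  159.]
(390, 85) [ 186. -651.  163.]
(388, 120) [ 162. -692.   -0.]
(375, 120) [ 220. -640.   21.]
(310, 143) [ 456. -319.   76.]
(310, 155) [ 454. -328.   24.]
(310, 138) [ 458. -345.   81.]
```

View pics/c3.png

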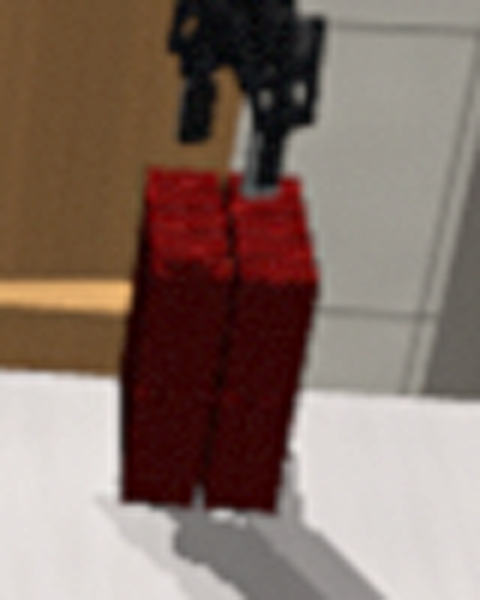

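View pics/c4.png

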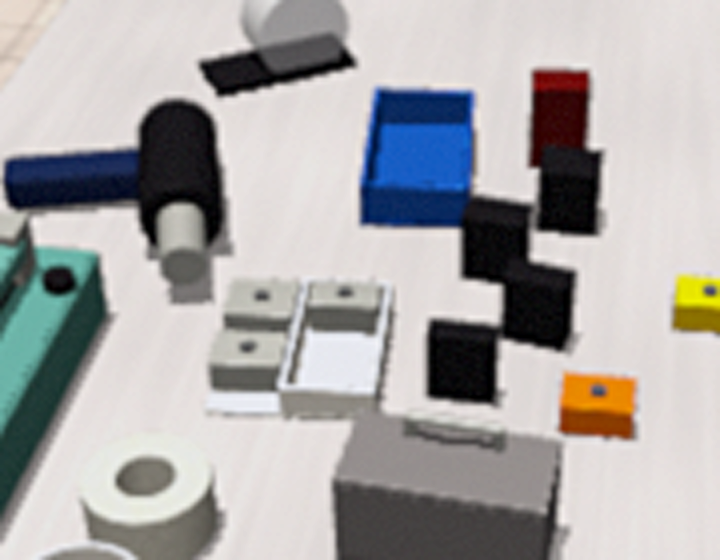

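```bash
cat >> h.py <<'E'
def world(n,tag):
    c=calibration(n); d=np.load(f"{n}_{tag}.npy")
    v,u=np.indices(d.shape); K=c["K"]
    P=np.stack([(u-K[0,2])/K[0,0]*d,(v-K[1,2])/K[1,1]*d,d],-1)-c["t"]
    W=P@c["R"]; W[d==0]=np.nan; return W
def rect(W,x,y,zr,r=90,n=None):
    m=(np.hypot(W[...,0]-x,W[...,1]-y)<r)&(W[...,2]>zr[0])&(W[...,2]<zr[1])
    # largest component
    k,l,s,_=cv2.connectedComponentsWithStats(m.astype(np.uint8))
    i=1+np.argmax(s[1:,4]); P=W[l==i][:,:2]
    (cx,cy),(a,b),ang=cv2.minAreaRect(P.astype(np.float32))
    return np.round([cx,cy,a,b,ang],1), len(P), np.round(np.median(W[l==i][:,2]),1)
E
python3 - <<'E'
from h import *
W=world("top","0")
print("table",np.nanmedian(W[300:400,100:230,2]))
for nm,x,y,z in [("L",498,416,(60,85)),("M",477,284,(60,85)),("R",488,129,(60,85)),
  ("s1",497,-16,(45,80)),("s2",449,-89,(45,80)),("s3",490,-163,(45,80)),("s4",440,-240,(45,80)),
  ("carton",459,-332,(70,95)),("crate",572,-300,(25,55))]:
    print(nm,rect(W,x,y,z,120 if nm=="crate" else 85 if nm in "LMR" else 40))
for x,y in [(590,-76),(653,-10),(653,-70)]: print("stop",rect(W,x,y,(22,45),35))
E
```

```text
table 0.04739471829375992
L (array([496.8, 435. ,  68.2, 132. ,  88.8]), 1393, np.float64(73.5))
M (array([478.9, 289.1, 131.9,  67.9,   6.9]), 1372, np.float64(73.6))
R (array([486.3, 131. ,  66.4, 131.9,  85.7]), 1344, np.float64(73.8))
s1 (array([497.8, -15.3,  19.9,  50.2,  88.2]), 162, np.float64(60.3))
s2 (array([451.4, -89. ,  26.7,  49.8,  78.6]), 223, np.float64(60.3))
s3 (array([ 491.8, -165.9,   34.5,   50.2,   82.4]), 283, np.float64(60.5))
s4 (array([ 441.3, -246. ,   47.6,   43.1,    1.1]), 346, np.float64(60.0))
carton (array([ 458.7, -339.6,   49.6,   38.6,    4.8]), 321, np.float64(80.3))
crate (array([ 573.2, -296.7,   90.4,  161.5,    5.7]), 503, np.float64(39.2))
stop (array([592.9, -77.6,  62.4,  49.3,   0.9]), 322, np.float64(30.1))
stop (array([648.4,  -8.1,  57.5,  36.4,   1.3]), 321, np.float64(30.3))
stop (array([651.5, -70.1,  60.9,  49. ,   4.6]), 392, np.float64(30.1))
```

```bash
python3 - <<'E'
from h import *
W=world("top","0")
print(rect(W,620,-40,(2.5,45),100), rect(W,620,-40,(20,45),100))
m=(abs(W[...,0]-620)<75)&(abs(W[...,1]+40)<80)&(W[...,2]>22)
cropf("top","0",(270,145,340,205),10,"c5")
z=W[145:205,270:340,2]; z=np.clip(z*6,0,255).astype(np.uint8)
cv2.imwrite("pics/c5z.png",cv2.resize(z,None,fx=10,fy=10,interpolation=cv2.INTER_NEAREST))
E
```

```text
(array([617.9, -35.2, 154.9, 146.5,   9.2]), 2210, np.float64(25.8)) (array([618.2, -35.2, 121.6, 129.8,   4.7]), 1210, np.float64(29.8))<stdin>:6: RuntimeWarning: invalid value encountered in cast
```

View pics/c5.png

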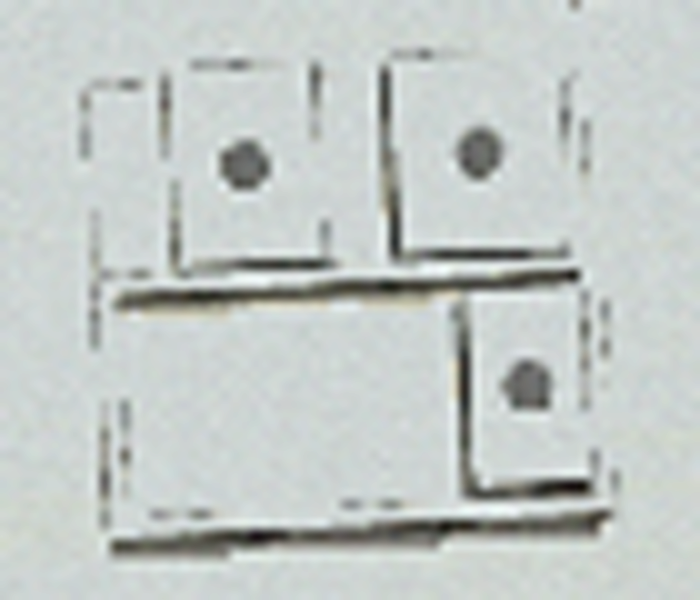

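View pics/c5z.png

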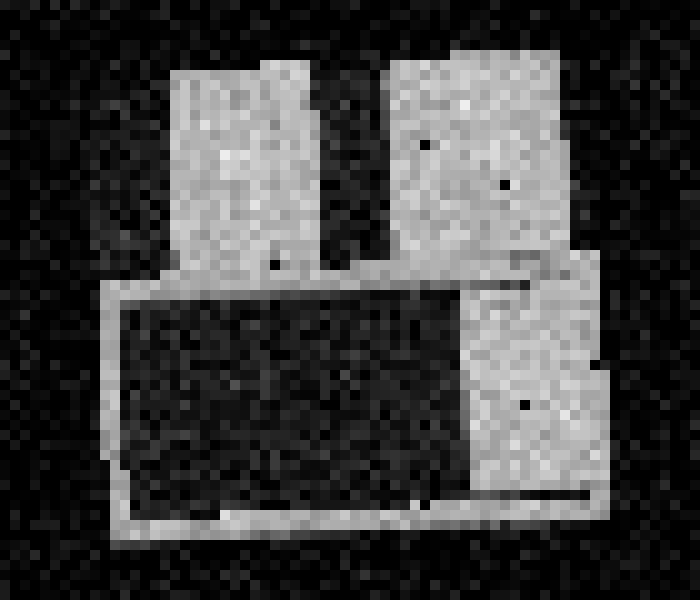

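```bash
python3 - <<'E'
from h import *
W=world("top","0"); c0=np.array([618.2,-35.2]); 
m=(abs(W[...,0]-620)<100)&(abs(W[...,1]+40)<100)
P=W[m]; tall=P[P[:,2]>18]; low=P[(P[:,2]<14)]
for a in (3.7,4.7,5.7):
    t=np.radians(a); ex=np.array([np.cos(t),np.sin(t)]); ey=np.array([-np.sin(t),np.cos(t)])
    q=(tall[:,:2]-c0)@np.c_[ex,ey]; l=(low[:,:2]-c0)@np.c_[ex,ey]
    print(a,"tall x",np.percentile(q[:,0],[0,1,99,100]).round(1),"y",np.percentile(q[:,1],[0,1,99,100]).round(1))
    i=l[(abs(l[:,0]+27)<40)&(l[:,1]<55)&(l[:,1]>-15)]; 
    k=i[(i[:,0]>-54)&(i[:,0]<0)]
    # interior x edges via histogram
    h,_=np.histogram(i[:,0],np.arange(-66,12,2)); print(h)
    i=l[(abs(l[:,0]+27)<22)]; h,_=np.histogram(i[:,1],np.arange(-70,74,2)); print(h)
E
```

```text
3.7 tall x [-97.3 -60.6  95.4  97.9] y [-110.4  -96.9   62.8   64.3]
[21 21 27  2  0  0 15 20 21 20 21 22 19 19 24 22 19 18 23 19 21 19 21 20
 18 20 21 19 16 26 18 20 20 23 17  0  0  0]
[ 9  1  0  0  0  0  0  0  0  0  0  0  0  0  0  0  0  0  0  0 15 12 13 15
 10 12 12 16 12 11 12 17 12 11 12 15 13 10 10 15 15 10 11 13 14 13 11 13
 16 11 12 12 17 13 11 11 16 13 12 10 15 15 11 10 11  0  0  8 13 16 11]
4.7 tall x [-97.  -60.6  94.1  96.8] y [-112.   -98.5   63.3   64.9]
[19 21 23 10  0  0 13 16 21 20 23 16 22 21 24 18 18 22 22 18 21 22 20 20
 19 22 22 17 18 21 23 19 17 22 24  0  0  0]
[13  1  0  0  0  0  0  0  0  0  0  0  0  0  0  0  0  0  0  0 11 14 13 11
 14 13 13 12 12 16 12 13 12 11 15 10 15 11 13 12 13 13 14 12 13 12 14 13
 13 13 14 12 13 13 13 13 13 12 12 12 13 13 12 13 12  0  0  7 13 13 13]
5.7 tall x [-96.7 -61.3  92.6  95.6] y [-113.6 -100.1   63.8   65.6]
[21 19 22 16  0  0  6 22 21 20 20 19 23 17 20 20 20 21 19 21 20 20 21 21
 21 25 16 22 16 21 22 19 18 22 26  1  0  0]
[10  5  0  0  0  0  0  0  0  0  0  0  0  0  0  0  0  0  0  0 11  8 15 13
 14 13  9 15 14 11 13 13 15 12 11 13 15 11 12 13 14 13 11 13 15 13 12 13
 14 12 12 12 14 13 12 11 13 14 12 12 14 13 13 12 13  3  0  2 13 13 13]
```

```bash
cat > plan.py <<'E'
import numpy as np, json
from scipy.spatial.transform import Rotation as Ro, Slerp
from cell import read_state
def R0(yaw): return Ro.from_euler("xyz",[180,0,yaw],degrees=True)
def pose():
    s=read_state(); return np.array(s["eef_pos"]),Ro.from_euler("xyz",s["tool_rot"]),s
def plan(wps,hand,v=55,wr=10,start=None,nd=0):
    """wps: list of (x,y,z,yaw or Rotation); prints rows"""
    p,R,s=pose()
    if start: p,R=start
    rows=[]
    for wp in wps:
        tp=np.array(wp[:3],float); tR=wp[3] if isinstance(wp[3],Ro) else R0(wp[3])
        if not isinstance(wp[3],Ro):
            alt=R0(wp[3]+180)
            if (R.inv()*alt).magnitude()<(R.inv()*tR).magnitude(): tR=alt
        n=max(1,int(np.ceil(max(np.linalg.norm(tp-p)/v,np.degrees((R.inv()*tR).magnitude())/wr)-0.02)))
        p0,Rs=p.copy(),R; sl=Slerp([0,1],Ro.concatenate([R,tR]))
        for i in range(1,n+1):
            gp=p0+(tp-p0)*i/n; gR=sl(i/n)
            d=np.round(R.inv().apply(gp-p),nd); tv=np.round(np.degrees((R.inv()*gR).as_rotvec()),1)
            d+=0.0; tv+=0.0
            p=p+R.apply(d); R=R*Ro.from_rotvec(np.radians(tv)); rows.append((d,tv))
    print("from",s["eef_pos"].round(1),np.degrees(s["tool_rot"]).round(1),"clock",s["clock"])
    for i in range(0,len(rows),5):
        print("["+",".join('{"slide":%s,"turn":%s,"hand":%g}'%([float("%g"%x) for x in d],[float("%g"%x) for x in t],hand) for d,t in rows[i:i+5])+"]")
E
python3 - <<'E'
from plan import *
plan([(470,-350,220,-94),(486,131,200,-94.3)],85,v=58)
E
```

```text
from [ 250.4 -599.2  230.5] [ 1.80e+02  1.00e-01 -6.73e+01] clock 0.1
[{"slide":[-24.0, -50.0, 2.0],"turn":[0.0, 0.0, 4.4],"hand":85},{"slide":[-28.0, -48.0, 2.0],"turn":[0.0, 0.0, 4.5],"hand":85},{"slide":[-32.0, -45.0, 1.0],"turn":[0.0, 0.0, 4.4],"hand":85},{"slide":[-35.0, -43.0, 2.0],"turn":[0.0, 0.1, 4.5],"hand":85},{"slide":[-38.0, -40.0, 2.0],"turn":[0.0, 0.0, 4.4],"hand":85}]
[{"slide":[-41.0, -37.0, 2.0],"turn":[0.0, 0.0, 4.5],"hand":85},{"slide":[-53.0, 2.0, 2.0],"turn":[0.0, 0.0, 0.0],"hand":85},{"slide":[-54.0, 2.0, 2.0],"turn":[0.0, 0.0, 0.1],"hand":85},{"slide":[-53.0, 2.0, 3.0],"turn":[0.0, 0.0, 0.0],"hand":85},{"slide":[-54.0, 2.0, 2.0],"turn":[0.0, 0.0, 0.0],"hand":85}]
[{"slide":[-53.0, 2.0, 2.0],"turn":[0.0, 0.0, 0.1],"hand":85},{"slide":[-54.0, 2.0, 2.0],"turn":[0.0, 0.0, 0.0],"hand":85},{"slide":[-53.0, 3.0, 2.0],"turn":[0.0, 0.0, 0.0],"hand":85},{"slide":[-54.0, 2.0, 2.0],"turn":[0.0, 0.0, 0.0],"hand":85},{"slide":[-53.0, 2.0, 3.0],"turn":[0.0, 0.0, 0.1],"hand":85}]
```

What could be confused, in top-view pixels:
- **Cases:** (120,215), (175,225) and (238,222) look identical, so weight will decide.
- **Carton:** the loose one is at (425,238). The red stacks at (98,95) and (548,335), the latter 160 mm high, are scenery.
- **Spacers:** (296,220), (325,240), (355,224) and (386,245). Their measured thicknesses are about 20, 27, 34 and 41 mm. The black objects at (380,115) and (460,130) are not spacers.
- **Stops:** the grey one in the channel at (322,183) is about 31 mm, so it needs the 34 mm spacer at (355,224). The orange (290,258) and yellow (340,290) blocks are decoys.

The crops c1, c2 and c5 confirm these choices. I'll lift the right-hand case first.

Request:
play_rows([
  {"slide":[-24,-50,2],"turn":[0,0,4.4],"hand":85},
  {"slide":[-28,-48,2],"turn":[0,0,4.5],"hand":85},
  {"slide":[-32,-45,1],"turn":[0,0,4.4],"hand":85},
  {"slide":[-35,-43,2],"turn":[0,0,4.5],"hand":85},
  {"slide":[-38,-40,2],"turn":[0,0,4.4],"hand":85},
])

```text
clock: 0.72
eef_pos: [434.6, -390.5, 222.0]
tool_rot: [3.141, 0.0, -1.565]
force: [0.1, -0.2, 0.8]
width: 84.9
```

Request:
play_rows([
  {"slide":[-41,-37,2],"turn":[0,0,4.5],"hand":85},
  {"slide":[-53,2,2],"turn":[0,0,0],"hand":85},
  {"slide":[-54,2,2],"turn":[0,0,0.1],"hand":85},
  {"slide":[-53,2,3],"turn":[0,0,0],"hand":85},
  {"slide":[-54,2,2],"turn":[0,0,0],"hand":85},
])

```text
clock: 1.35
eef_pos: [477.4, -135.0, 211.0]
tool_rot: [3.141, 0.0, -1.643]
force: [0.9, 0.5, -0.7]
width: 85.1
```

Request:
play_rows([
  {"slide":[-53,2,2],"turn":[0,0,0],"hand":85},
  {"slide":[-54,2,2],"turn":[0,0,0],"hand":85},
  {"slide":[-53,3,2],"turn":[0,0,0],"hand":85},
  {"slide":[-54,2,2],"turn":[0,0,0],"hand":85},
  {"slide":[-53,2,3],"turn":[0,0,0],"hand":85},
])

```text
clock: 1.98
eef_pos: [485.7, 132.1, 200.2]
tool_rot: [-3.142, -0.0, -1.643]
force: [0.2, -0.0, -0.4]
width: 85.0
```

Request:
play_rows([
  {"slide":[1,0,50],"turn":[0,0,0.2],"hand":85},
  {"slide":[0,0,50],"turn":[0,0,0],"hand":85},
  {"slide":[0,0,50],"turn":[0,0,0],"hand":85},
  {"slide":[0,0,26],"turn":[0,0,0],"hand":85},
  {"slide":[0,0,0],"turn":[0,0,0],"hand":55},
])

```text
clock: 2.6
eef_pos: [484.1, 129.1, 22.5]
tool_rot: [3.137, -0.001, -1.646]
force: [-2.1, 7.1, 3.4]
width: 69.2
```

Request:
play_rows([
  {"slide":[0,0,0],"turn":[0,0,0],"hand":55},
  {"slide":[0,0,0],"turn":[0,0,0],"hand":55},
  {"slide":[0,0,0],"turn":[0,0,0],"hand":55},
])

```text
clock: 2.98
eef_pos: [486.0, 129.2, 24.8]
tool_rot: [-3.141, 0.0, -1.646]
force: [-0.3, -0.4, -9.1]
width: 65.7
```

Request:
play_rows([
  {"slide":[0,0,-10],"turn":[0,0,0],"hand":55},
  {"slide":[0,0,-15],"turn":[0,0,0],"hand":55},
  {"slide":[0,0,-15],"turn":[0,0,0],"hand":55},
  {"slide":[0,0,0],"turn":[0,0,0],"hand":55},
  {"slide":[0,0,0],"turn":[0,0,0],"hand":55},
])

```text
clock: 3.6
eef_pos: [485.7, 129.4, 64.5]
tool_rot: [-3.141, 0.0, -1.646]
force: [0.2, -1.4, -8.6]
width: 65.4
```

Request:
play_rows([
  {"slide":[0,0,0],"turn":[0,0,0],"hand":55},
  {"slide":[0,0,0],"turn":[0,0,0],"hand":55},
])

```text
clock: 3.85
eef_pos: [485.5, 129.2, 63.9]
tool_rot: [3.141, -0.0, -1.646]
force: [-0.4, -0.2, -8.6]
width: 65.4
```

```bash
python3 - <<'E'
from h import *
f=[read_state()["force"]]
for i in range(2): get_image("top"); f.append(read_state()["force"])
print(np.round(f,2))
snap("side","1",(200,180,400,320),4)
E
```

```text
[[-0.41 -0.2  -8.61]
 [-0.05 -0.54 -9.14]
 [-0.85  0.26 -9.22]]
```

View pics/side_1.png

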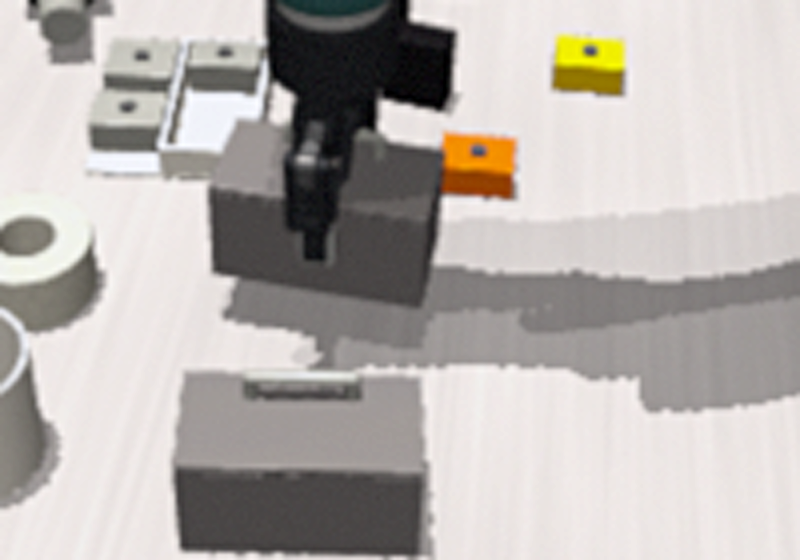

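8.6–9.2 N lifted is about 0.9 kg, so this is the heavy case. I'll set it down gently.

Request:
play_rows([
  {"slide":[0,0,15],"turn":[0,0,0],"hand":55},
  {"slide":[0,0,15],"turn":[0,0,0],"hand":55},
  {"slide":[0,0,6],"turn":[0,0,0],"hand":55},
  {"slide":[0,0,3],"turn":[0,0,0],"hand":55},
  {"slide":[0,0,0],"turn":[0,0,0],"hand":55},
])

```text
clock: 4.62
eef_pos: [485.8, 129.3, 25.1]
tool_rot: [3.141, -0.0, -1.646]
force: [0.6, -0.5, -9.6]
width: 65.6
```

Request:
play_rows([
  {"slide":[0,0,0],"turn":[0,0,0],"hand":85},
  {"slide":[0,0,0],"turn":[0,0,0],"hand":85},
  {"slide":[0,0,0],"turn":[0,0,0],"hand":85},
])

```text
clock: 5.0
eef_pos: [486.5, 129.5, 26.1]
tool_rot: [-3.14, 0.001, -1.646]
force: [-0.0, 0.0, 0.3]
width: 85.0
```

Request:
play_rows([
  {"slide":[0,0,-40],"turn":[0,0,0],"hand":85},
  {"slide":[0,0,-50],"turn":[0,0,0],"hand":85},
  {"slide":[30,0,-50],"turn":[0,0,0],"hand":85},
  {"slide":[60,0,0],"turn":[0,0,0],"hand":40},
  {"slide":[60,0,0],"turn":[0,0,0],"hand":40},
])

```text
clock: 5.62
eef_pos: [475.1, -21.4, 166.7]
tool_rot: [-3.138, 0.0, -1.644]
force: [0.6, -0.3, 0.2]
width: 50.9
```

```bash
python3 - <<'E'
from h import *
snap("top","2",(85,140,460,290),2)
W=world("top","2")
for nm,x,y in [("L",498,416),("M",477,284),("R",486,131)]: print(nm,rect(W,x,y,(60,82),85))
print("bar",rect(W,486,115,(84,110),60)); print(read_state()["eef_pos"])
E
```

```text
L (array([497. , 435. ,  68.6, 132.2,  89.4]), 1395, np.float64(73.4))
M (array([478.9, 289. , 132. ,  67.2,   7.2]), 1366, np.float64(73.5))
R (array([487.9, 128.8,  66.9, 131.6,  85.9]), 1336, np.float64(73.8))
bar (array([486.4, 112.2,   7.9,  61.8,  85.3]), 83, np.float64(91.2))
[473.23558805 -32.10864553 166.48821998]
```

View pics/top_2.png

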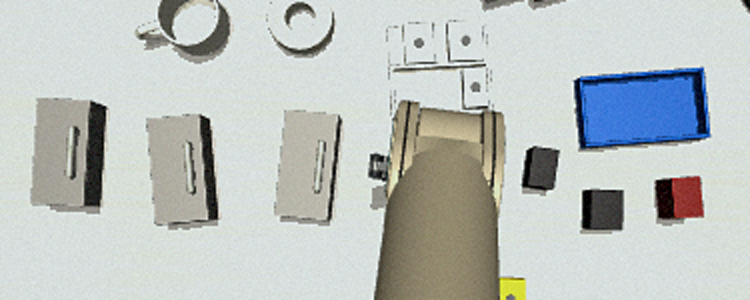

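```bash
cat > lid.py <<'E'
from plan import *
yaw=85.9; C=np.array([487.9,128.8,0]); 
ex=np.array([np.cos(np.radians(yaw)),np.sin(np.radians(yaw)),0]); ey=np.array([-ex[1],ex[0],0])
def cf(x,y,z): return C+x*ex+y*ey+np.array([0,0,z])
H=cf(33,0,68.5)
E
python3 - <<'E'
from lid import *
b=cf(-17,0,77); print(b)
plan([(b[0],b[1],120,yaw-180),(b[0],b[1],77,yaw-180)],40)
E
```

```text
[486.68454345 111.84350669  77.        ]
from [473.2 -32.1 166.5] [-179.9   -0.3  -95. ] clock 5.675
[{"slide":[-48.0, 0.0, 15.0],"turn":[0.0, -0.1, -0.3],"hand":40},{"slide":[-49.0, -1.0, 15.0],"turn":[-0.1, -0.1, -0.3],"hand":40},{"slide":[-48.0, -1.0, 16.0],"turn":[0.0, -0.1, -0.3],"hand":40},{"slide":[0.0, 0.0, 43.0],"turn":[0.0, 0.0, 0.0],"hand":40}]
```

Request:
play_rows([
  {"slide":[-40,0,0],"turn":[0,0,0],"hand":40},
  {"slide":[-30,0,0],"turn":[0,0,0],"hand":40},
  {"slide":[-10,0,0],"turn":[0,0,0],"hand":40},
  {"slide":[0,0,0],"turn":[0,0,0],"hand":40},
])

```text
clock: 6.18
eef_pos: [480.5, 59.7, 165.4]
tool_rot: [-3.141, -0.0, -1.645]
force: [-0.3, -0.5, 0.7]
width: 40.2
```

```bash
python3 - <<'E'
from lid import *
b=cf(-17,0,77)
plan([(b[0],b[1],130,yaw-180),(b[0],b[1],77,yaw-180)],40)
E
```

```text
from [480.5  59.7 165.4] [-180.    -0.   -94.3] clock 6.175
[{"slide":[-26.0, -1.0, 18.0],"turn":[0.0, 0.0, -0.1],"hand":40},{"slide":[-26.0, -1.0, 17.0],"turn":[0.0, 0.0, -0.1],"hand":40},{"slide":[0.0, 0.0, 53.0],"turn":[0.0, 0.0, 0.0],"hand":40}]
```

Request:
play_rows([
  {"slide":[-26,-2,18],"turn":[0,0,-0.1],"hand":40},
  {"slide":[-26,-1,17],"turn":[0,0,-0.1],"hand":40},
  {"slide":[0,0,25],"turn":[0,0,0],"hand":40},
  {"slide":[0,0,27],"turn":[0,0,0],"hand":40},
  {"slide":[0,0,0],"turn":[0,0,0],"hand":40},
])

```text
clock: 6.8
eef_pos: [486.1, 109.3, 77.0]
tool_rot: [3.138, -0.002, -1.645]
force: [-0.1, 1.0, 1.0]
width: 39.8
```

Request:
play_rows([
  {"slide":[0,0,0],"turn":[0,0,0],"hand":3},
  {"slide":[0,0,0],"turn":[0,0,0],"hand":3},
  {"slide":[0,0,0],"turn":[0,0,0],"hand":3},
  {"slide":[0,0,0],"turn":[0,0,0],"hand":3},
])

```text
clock: 7.3
eef_pos: [488.3, 112.0, 79.4]
tool_rot: [-3.139, 0.001, -1.642]
force: [-0.6, 1.9, 6.9]
width: 5.2
```

```bash
python3 - <<'E'
from h import *
snap("side","3",(200,160,400,310),4)
E
```

```text
(no output)
```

View pics/side_3.png

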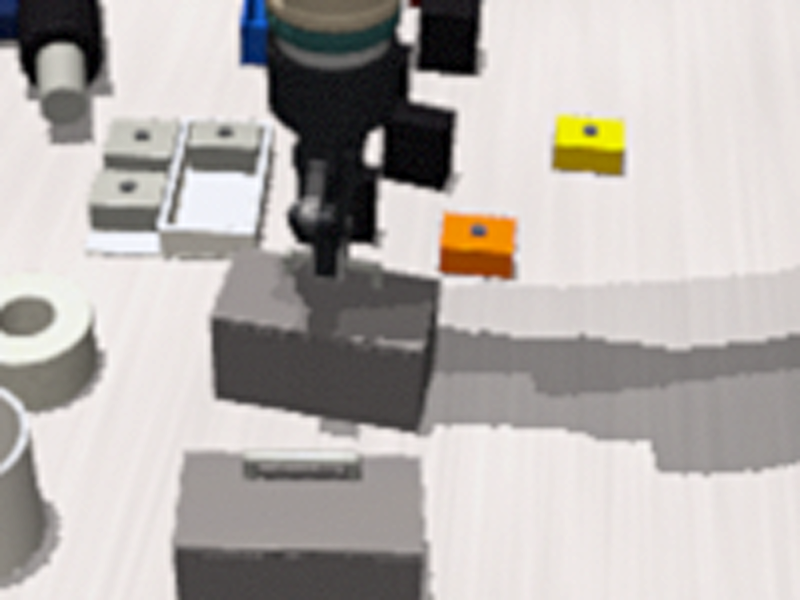

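Request:
play_rows([
  {"slide":[0,0,0],"turn":[0,0,0],"hand":25},
  {"slide":[0,0,0],"turn":[0,0,0],"hand":25},
  {"slide":[0,0,0],"turn":[0,0,0],"hand":25},
])

```text
clock: 7.72
eef_pos: [487.1, 110.8, 78.2]
tool_rot: [3.141, -0.001, -1.643]
force: [0.5, -0.3, -0.0]
width: 24.8
```

Request:
play_rows([
  {"slide":[-1,0,3],"turn":[0,0,0],"hand":20},
  {"slide":[0,0,0],"turn":[0,0,0],"hand":20},
  {"slide":[0,0,0],"turn":[0,0,0],"hand":3},
  {"slide":[0,0,0],"turn":[0,0,0],"hand":3},
  {"slide":[0,0,0],"turn":[0,0,0],"hand":3},
])

```text
clock: 8.35
eef_pos: [487.3, 112.2, 75.3]
tool_rot: [3.141, -0.0, -1.643]
force: [-0.5, 0.4, 1.1]
width: 5.6
```

```bash
python3 - <<'E'
from lid import *
p,R,s=pose()
wps=[]
for th in [3,8,15,23,31,39,47,54]:
    q=Ro.from_rotvec(ey*np.radians(th)); pp=H+q.apply(p-H); wps.append((*pp,q*R))
print(H); plan(wps,3)
E
```

```text
[490.25941566 161.71554584  68.5       ]
from [487.3 112.2  75.3] [180.   -0.  -94.1] clock 8.35
[{"slide":[0.0, 0.0, -3.0],"turn":[0.0, 3.0, 0.0],"hand":3},{"slide":[-1.0, 0.0, -4.0],"turn":[0.0, 5.0, 0.0],"hand":3},{"slide":[-1.0, 0.0, -6.0],"turn":[0.0, 7.0, 0.0],"hand":3},{"slide":[-2.0, 0.0, -7.0],"turn":[0.0, 8.0, 0.0],"hand":3},{"slide":[-1.0, 0.0, -7.0],"turn":[0.0, 8.0, 0.0],"hand":3}]
[{"slide":[-2.0, 0.0, -7.0],"turn":[0.0, 8.0, 0.0],"hand":3},{"slide":[-1.0, 0.0, -6.0],"turn":[0.0, 8.0, 0.0],"hand":3},{"slide":[-1.0, 0.0, -6.0],"turn":[0.0, 7.0, 0.0],"hand":3}]
```

Request:
play_rows([
  {"slide":[0,0,-3],"turn":[0,3,0],"hand":3},
  {"slide":[-1,0,-4],"turn":[0,5,0],"hand":3},
  {"slide":[-1,0,-6],"turn":[0,7,0],"hand":3},
  {"slide":[0,0,0],"turn":[0,0,0],"hand":3},
])

```text
clock: 8.85
eef_pos: [487.7, 118.6, 87.6]
tool_rot: [-3.141, -0.262, -1.635]
force: [0.1, -2.9, 0.4]
width: 5.6
```

```bash
python3 - <<'E'
from h import *
snap("side","4",(200,160,400,310),4)
E
```

```text
(no output)
```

View pics/side_4.png

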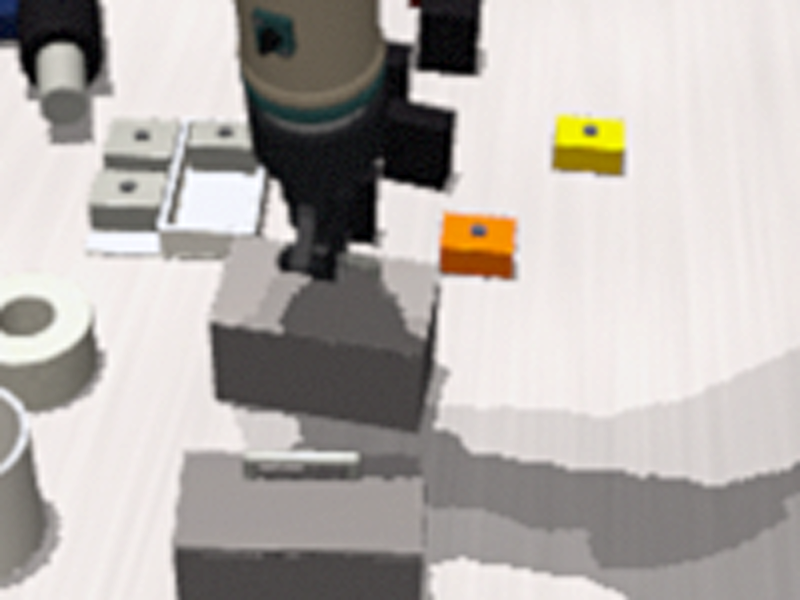

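Request:
play_rows([
  {"slide":[-2,0,-7],"turn":[0,8,0],"hand":3},
  {"slide":[-1,0,-7],"turn":[0,8,0],"hand":3},
  {"slide":[-2,0,-7],"turn":[0,8,0],"hand":3},
  {"slide":[-1,0,-6],"turn":[0,8,0],"hand":3},
  {"slide":[0,0,0],"turn":[0,0,0],"hand":3},
])

```text
clock: 9.52
eef_pos: [489.2, 130.9, 108.3]
tool_rot: [3.137, -0.824, -1.64]
force: [0.8, -2.5, 3.2]
width: 5.5
```

```bash
python3 - <<'E'
from h import *
snap("side","5",(200,160,400,310),4)
print(read_state()["qpos"].round(2))
E
```

```text
[-1.04  1.02  0.62  1.7   0.14  1.05 -2.28]
```

View pics/side_5.png

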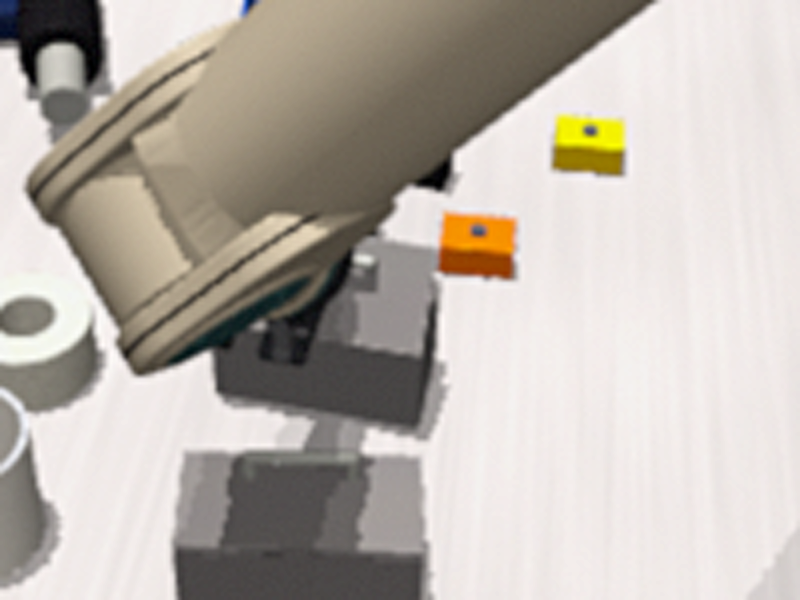

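Request:
play_rows([
  {"slide":[-2,0,-7],"turn":[0,8,0],"hand":3},
  {"slide":[-1,0,-7],"turn":[0,8,0],"hand":3},
  {"slide":[0,0,0],"turn":[0,0,0],"hand":3},
  {"slide":[0,0,0],"turn":[0,0,0],"hand":30},
  {"slide":[0,0,0],"turn":[0,0,0],"hand":30},
])

```text
clock: 10.2
eef_pos: [489.8, 144.2, 115.5]
tool_rot: [3.139, -1.096, -1.643]
force: [-0.8, 0.5, -0.1]
width: 30.0
```

Request:
play_rows([
  {"slide":[0,0,0],"turn":[0,0,0],"hand":30},
  {"slide":[0,0,-15],"turn":[0,0,0],"hand":30},
  {"slide":[0,0,-30],"turn":[0,0,0],"hand":30},
  {"slide":[0,0,-40],"turn":[0,0,0],"hand":20},
  {"slide":[0,0,0],"turn":[0,0,0],"hand":10},
])

```text
clock: 10.82
eef_pos: [496.3, 225.1, 155.0]
tool_rot: [-3.137, -1.094, -1.641]
force: [0.3, -0.2, 0.2]
width: 10.1
```

```bash
python3 - <<'E'
from h import *
snap("side","6",(160,130,400,310),3)
snap("top","6",(200,150,350,300),4)
print(read_state()["qpos"].round(2))
E
```

```text
[-1.15  1.18  0.67  1.37  0.18  1.5  -2.32]
```

View pics/side_6.png

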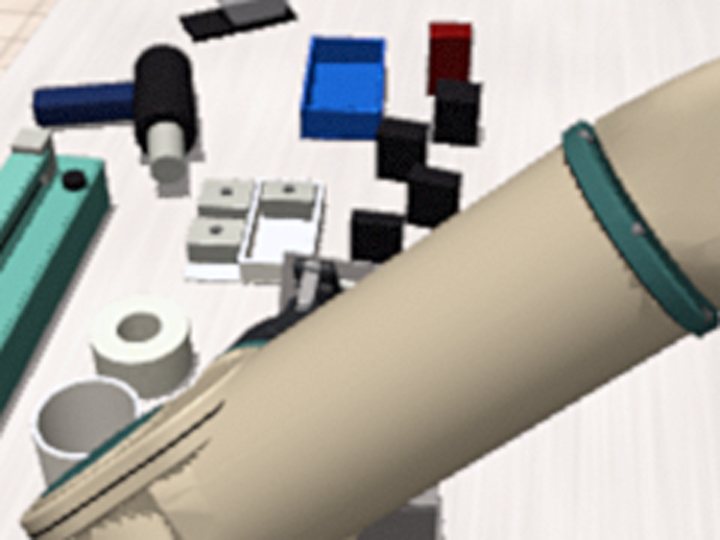

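View pics/top_6.png

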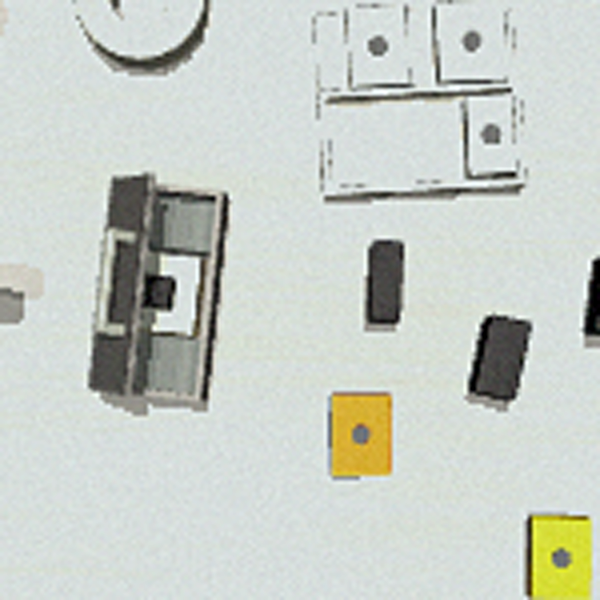

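```bash
python3 - <<'E'
from lid import *
a=cf(-30,0,230); b=cf(-36,0,92); print(a,b)
p,R,s=pose()
plan([(494,215,240,R*Ro.from_rotvec([0,np.radians(-20),0])),(*a,-94.1),(*b,-94.1)],0)
E
```

```text
[485.75507667  98.87677651 230.        ] [485.326092    92.89213181  92.        ]
from [495.2 221.3 154.6] [-180.   -62.9  -94.1] clock 10.925
[{"slide":[39.0, 0.0, -17.0],"turn":[0.0, -10.0, 0.0],"hand":0},{"slide":[37.0, 1.0, -23.0],"turn":[0.0, -10.0, 0.0],"hand":0},{"slide":[16.0, 0.0, 17.0],"turn":[0.0, -8.6, 0.0],"hand":0},{"slide":[18.0, 0.0, 15.0],"turn":[0.0, -8.6, 0.0],"hand":0},{"slide":[20.0, 0.0, 12.0],"turn":[0.0, -8.6, 0.0],"hand":0}]
[{"slide":[21.0, 0.0, 9.0],"turn":[0.0, -8.6, 0.0],"hand":0},{"slide":[23.0, 0.0, 6.0],"turn":[0.0, -8.5, 0.0],"hand":0},{"slide":[2.0, 0.0, 46.0],"turn":[0.0, 0.0, 0.0],"hand":0},{"slide":[2.0, 0.0, 46.0],"turn":[0.0, 0.0, 0.0],"hand":0},{"slide":[2.0, 0.0, 46.0],"turn":[0.0, 0.0, 0.0],"hand":0}]
```

Request:
play_rows([
  {"slide":[39,0,-17],"turn":[0,-10,0],"hand":0},
  {"slide":[37,1,-23],"turn":[0,-10,0],"hand":0},
  {"slide":[16,0,17],"turn":[0,-8.6,0],"hand":0},
  {"slide":[18,0,15],"turn":[0,-8.6,0],"hand":0},
  {"slide":[20,0,12],"turn":[0,-8.6,0],"hand":0},
])

```text
clock: 11.55
eef_pos: [488.1, 143.1, 234.7]
tool_rot: [-3.141, -0.296, -1.644]
force: [0.8, -0.8, -0.7]
width: 0.3
```

Request:
play_rows([
  {"slide":[21,0,9],"turn":[0,-8.6,0],"hand":0},
  {"slide":[23,0,6],"turn":[0,-8.5,0],"hand":0},
  {"slide":[2,0,0],"turn":[0,0,0],"hand":0},
  {"slide":[0,0,0],"turn":[0,0,0],"hand":0},
])

```text
clock: 12.05
eef_pos: [484.6, 95.5, 229.4]
tool_rot: [3.14, -0.002, -1.645]
force: [0.6, 0.6, 1.0]
width: -0.1
```

```bash
python3 - <<'E'
from lid import *
b=cf(-36,0,92)
plan([(*b[:2],150,-94.1),(*b,-94.1)],0)
E
```

```text
from [484.6  95.5 229.4] [ 1.799e+02 -1.000e-01 -9.430e+01] clock 12.05
[{"slide":[1.0, 0.0, 40.0],"turn":[0.0, -0.1, -0.1],"hand":0},{"slide":[1.0, -1.0, 39.0],"turn":[0.1, 0.0, -0.1],"hand":0},{"slide":[0.0, 0.0, 29.0],"turn":[0.0, 0.0, 0.0],"hand":0},{"slide":[0.0, 0.0, 29.0],"turn":[0.0, 0.0, 0.0],"hand":0}]
```

Request:
play_rows([
  {"slide":[1,0,40],"turn":[0,0,0],"hand":0},
  {"slide":[1,-1,39],"turn":[0,0,0],"hand":0},
  {"slide":[0,0,29],"turn":[0,0,0],"hand":0},
  {"slide":[0,0,29],"turn":[0,0,0],"hand":0},
  {"slide":[-8,0,0],"turn":[0,0,0],"hand":0},
])

```text
clock: 12.68
eef_pos: [484.5, 103.7, 90.5]
tool_rot: [3.136, -0.004, -1.64]
force: [-0.3, -0.6, -1.0]
width: -0.4
```

Request:
play_rows([
  {"slide":[-10,0,0],"turn":[0,0,0],"hand":0},
  {"slide":[-10,0,0],"turn":[0,0,0],"hand":0},
  {"slide":[-10,0,0],"turn":[0,0,0],"hand":0},
  {"slide":[-10,0,0],"turn":[0,0,0],"hand":0},
])

```text
clock: 13.18
eef_pos: [490.7, 143.0, 94.7]
tool_rot: [-3.139, -0.0, -1.643]
force: [-2.7, -0.8, 12.1]
width: -0.3
```

Request:
play_rows([
  {"slide":[-5,0,0],"turn":[0,0,0],"hand":0},
  {"slide":[-4,0,0],"turn":[0,0,0],"hand":0},
  {"slide":[0,0,0],"turn":[0,0,0],"hand":0},
])

```text
clock: 13.55
eef_pos: [491.5, 152.7, 94.5]
tool_rot: [-3.138, 0.0, -1.641]
force: [-1.3, -0.1, 8.9]
width: 0.1
```

```bash
python3 - <<'E'
from h import *
snap("side","7",(180,150,380,300),4)
snap("top","7",(200,150,350,300),4)
E
```

```text
(no output)
```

View pics/side_7.png

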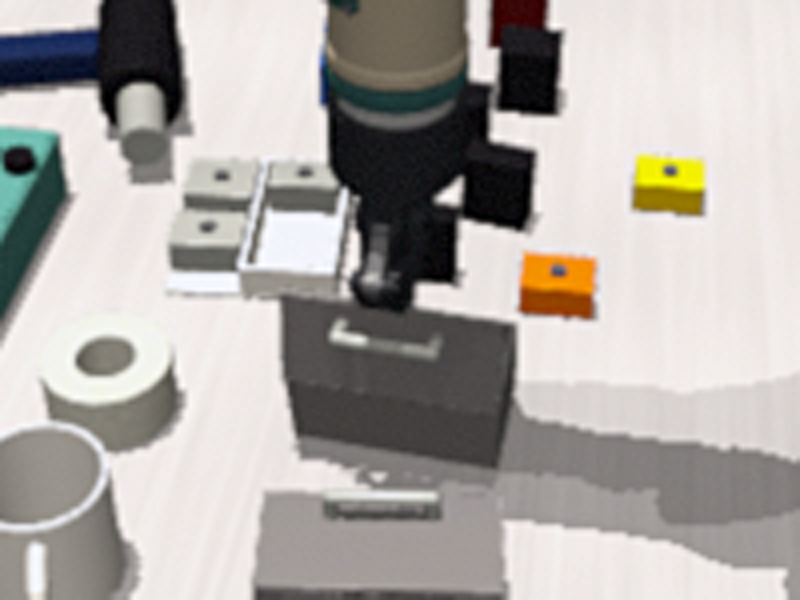

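View pics/top_7.png

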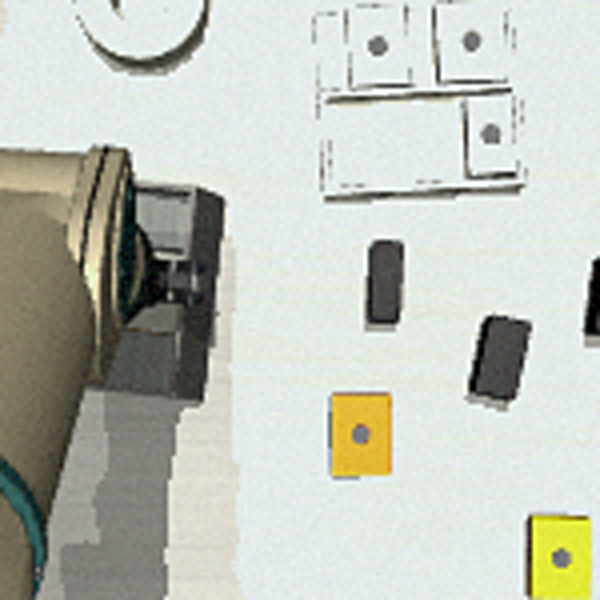

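Request:
play_rows([
  {"slide":[3,0,-8],"turn":[0,0,0],"hand":0},
  {"slide":[0,0,-13],"turn":[0,0,0],"hand":0},
  {"slide":[-5,0,0],"turn":[0,0,0],"hand":0},
  {"slide":[-6,0,0],"turn":[0,0,0],"hand":0},
  {"slide":[0,0,0],"turn":[0,0,0],"hand":0},
])

```text
clock: 14.28
eef_pos: [490.6, 160.1, 113.2]
tool_rot: [3.141, -0.001, -1.641]
force: [0.5, 0.6, 0.0]
width: 0.1
```

```bash
python3 - <<'E'
from h import *
snap("side","8",(180,150,380,300),4)
E
```

```text
(no output)
```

View pics/side_8.png

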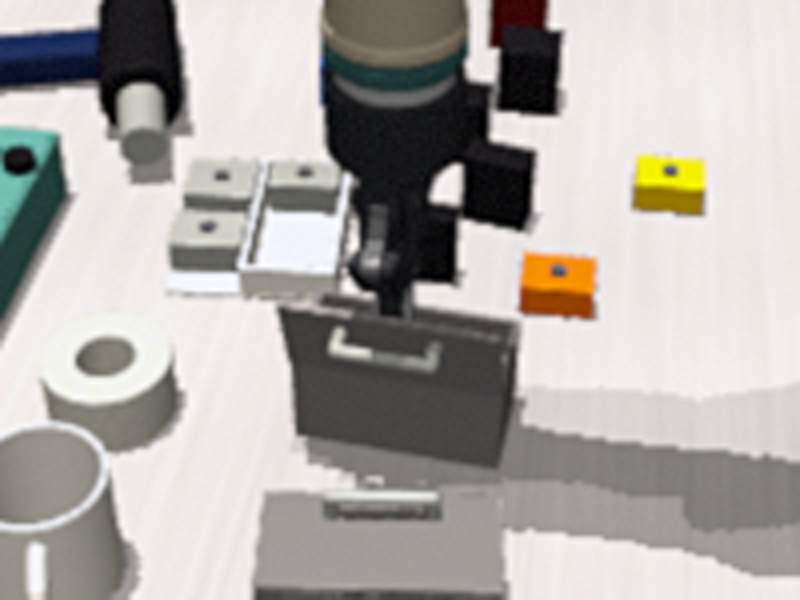

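Request:
play_rows([
  {"slide":[-5,0,0],"turn":[0,0,0],"hand":0},
  {"slide":[-5,0,0],"turn":[0,0,0],"hand":0},
  {"slide":[-3,0,0],"turn":[0,0,0],"hand":0},
  {"slide":[0,0,0],"turn":[0,0,0],"hand":0},
])

```text
clock: 14.82
eef_pos: [491.6, 172.1, 113.4]
tool_rot: [3.141, -0.002, -1.642]
force: [-0.5, -1.8, -0.0]
width: -0.4
```

Request:
play_rows([
  {"slide":[-3,0,0],"turn":[0,0,0],"hand":0},
  {"slide":[0,0,0],"turn":[0,0,0],"hand":0},
])

```text
clock: 15.08
eef_pos: [492.0, 175.2, 113.5]
tool_rot: [-3.141, -0.002, -1.643]
force: [-0.5, -1.6, 0.1]
width: 0.1
```

Request:
play_rows([
  {"slide":[10,0,0],"turn":[0,0,0],"hand":0},
  {"slide":[10,0,-30],"turn":[0,0,0],"hand":10},
  {"slide":[30,0,-50],"turn":[0,0,0],"hand":30},
  {"slide":[40,0,-30],"turn":[0,0,0],"hand":35},
  {"slide":[50,0,0],"turn":[0,0,0],"hand":35},
])

```text
clock: 15.7
eef_pos: [483.8, 34.9, 226.2]
tool_rot: [-3.135, 0.0, -1.641]
force: [1.3, -0.2, -1.1]
width: 35.1
```

Request:
play_rows([
  {"slide":[20,0,0],"turn":[0,0,-10],"hand":35},
  {"slide":[10,0,0],"turn":[0,0,-10],"hand":35},
  {"slide":[0,0,0],"turn":[0,0,-10],"hand":35},
  {"slide":[0,0,0],"turn":[0,0,-10],"hand":35},
  {"slide":[0,0,0],"turn":[0,0,-10],"hand":35},
])

```text
clock: 16.32
eef_pos: [481.5, 5.2, 224.0]
tool_rot: [3.141, -0.001, -0.765]
force: [0.2, -0.1, -0.3]
width: 35.0
```

```bash
python3 - <<'E'
from h import *
snap("side","9",(180,150,380,300),4)
snap("top","9",(100,150,350,300),3)
W=world("top","9")
print("outer",rect(W,486,131,(55,160),85)); print("knob",rect(W,486,131,(56,66),20)); print(read_state()["eef_pos"])
print("lidtop",rect(W,490,170,(110,150),70))
E
```

```text
outer (array([489.8, 144.4, 104.6, 132.2,  85.2]), 1124, np.float64(95.7))
knob (array([487.3, 127.2,  17.6,  20. ,   0.8]), 61, np.float64(62.6))
[481.45792718   5.25002309 223.97656328]
lidtop (array([492.6, 183.3,  25.3, 131.4,  85.8]), 407, np.float64(121.3))
```

View pics/side_9.png

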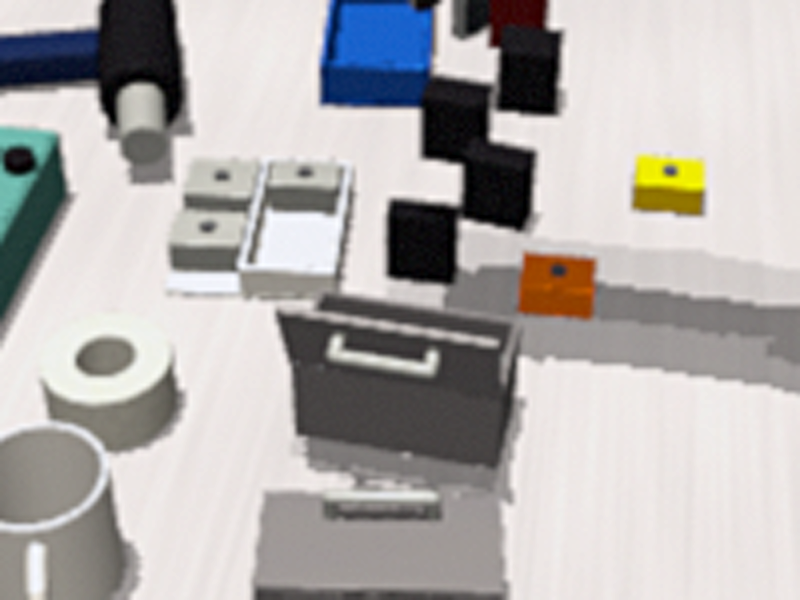

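View pics/top_9.png

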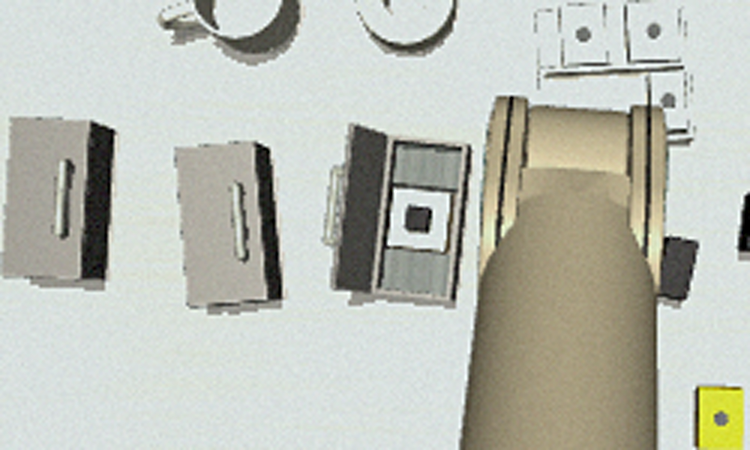

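```bash
python3 - <<'E'
from lid import *
plan([(487,100,180,-4.1),(487.3,126.0,140,-4.1),(487.3,126.0,46,-4.1)],36)
E
```

```text
from [481.5   5.3 224. ] [ 1.80e+02 -1.00e-01 -4.41e+01] clock 16.425
[{"slide":[-16.0, -18.0, 11.0],"turn":[0.0, 0.0, -10.0],"hand":36},{"slide":[-12.0, -20.0, 11.0],"turn":[0.0, 0.0, -10.0],"hand":36},{"slide":[-8.0, -22.0, 11.0],"turn":[0.0, 0.0, -10.0],"hand":36},{"slide":[-4.0, -24.0, 11.0],"turn":[0.1, 0.0, -10.0],"hand":36},{"slide":[-2.0, -26.0, 40.0],"turn":[0.0, 0.0, 0.0],"hand":36}]
[{"slide":[0.0, 0.0, 47.0],"turn":[0.0, 0.0, 0.0],"hand":36},{"slide":[0.0, 0.0, 47.0],"turn":[0.0, 0.0, 0.0],"hand":36}]
```

Request:
play_rows([
  {"slide":[-16,-18,11],"turn":[0,0,-10],"hand":36},
  {"slide":[-12,-20,11],"turn":[0,0,-10],"hand":36},
  {"slide":[-8,-22,11],"turn":[0,0,-10],"hand":36},
  {"slide":[-4,-24,11],"turn":[0,0,-10],"hand":36},
  {"slide":[0,0,0],"turn":[0,0,0],"hand":36},
])

```text
clock: 17.05
eef_pos: [487.0, 102.1, 179.0]
tool_rot: [3.141, 0.001, -0.073]
force: [0.1, -0.7, -0.2]
width: 36.0
```

```bash
python3 - <<'E'
from lid import *
plan([(487.3,126.0,130,-4.1),(487.3,126.0,46,-4.1)],36)
E
```

```text
from [487.  102.1 179. ] [ 1.799e+02  1.000e-01 -4.200e+00] clock 17.05
[{"slide":[-1.0, -24.0, 49.0],"turn":[0.1, 0.1, -0.1],"hand":36},{"slide":[0.0, 0.0, 42.0],"turn":[0.0, 0.0, 0.0],"hand":36},{"slide":[0.0, 0.0, 42.0],"turn":[0.0, 0.0, 0.0],"hand":36}]
```

Request:
play_rows([
  {"slide":[-1,-24,49],"turn":[0,0,0],"hand":36},
  {"slide":[0,0,42],"turn":[0,0,0],"hand":36},
  {"slide":[0,0,30],"turn":[0,0,0],"hand":36},
  {"slide":[0,0,11],"turn":[0,0,0],"hand":36},
  {"slide":[0,0,0],"turn":[0,0,0],"hand":36},
])

```text
clock: 17.68
eef_pos: [488.4, 123.4, 47.7]
tool_rot: [3.139, 0.0, -0.075]
force: [-0.2, -1.1, 1.1]
width: 36.1
```

Request:
play_rows([
  {"slide":[0,0,0],"turn":[0,0,0],"hand":12},
  {"slide":[0,0,0],"turn":[0,0,0],"hand":12},
  {"slide":[0,0,0],"turn":[0,0,0],"hand":12},
  {"slide":[0,0,0],"turn":[0,0,0],"hand":12},
])

```text
clock: 18.18
eef_pos: [488.6, 124.1, 48.7]
tool_rot: [3.14, -0.001, -0.072]
force: [-2.5, -0.8, 6.2]
width: 18.7
```

Request:
play_rows([
  {"slide":[0,0,-5],"turn":[0,0,0],"hand":12},
  {"slide":[0,0,-15],"turn":[0,0,0],"hand":12},
  {"slide":[0,0,-30],"turn":[0,0,0],"hand":12},
  {"slide":[0,0,-30],"turn":[0,0,0],"hand":12},
  {"slide":[0,0,-30],"turn":[0,0,0],"hand":12},
])

```text
clock: 18.8
eef_pos: [488.0, 124.5, 159.3]
tool_rot: [3.14, -0.0, -0.072]
force: [-0.1, 0.9, -4.3]
width: 18.2
```

Request:
play_rows([
  {"slide":[0,0,-20],"turn":[0,0,0],"hand":12},
  {"slide":[0,0,0],"turn":[0,0,0],"hand":12},
  {"slide":[0,0,0],"turn":[0,0,0],"hand":12},
])

```text
clock: 19.18
eef_pos: [487.6, 124.3, 177.2]
tool_rot: [3.139, 0.001, -0.072]
force: [-0.0, -0.3, -5.5]
width: 18.2
```

```bash
python3 - <<'E'
from h import *
snap("side","10",(180,110,380,260),4)
W=world("side","10")
E
```

```text
(no output)
```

View pics/side_10.png

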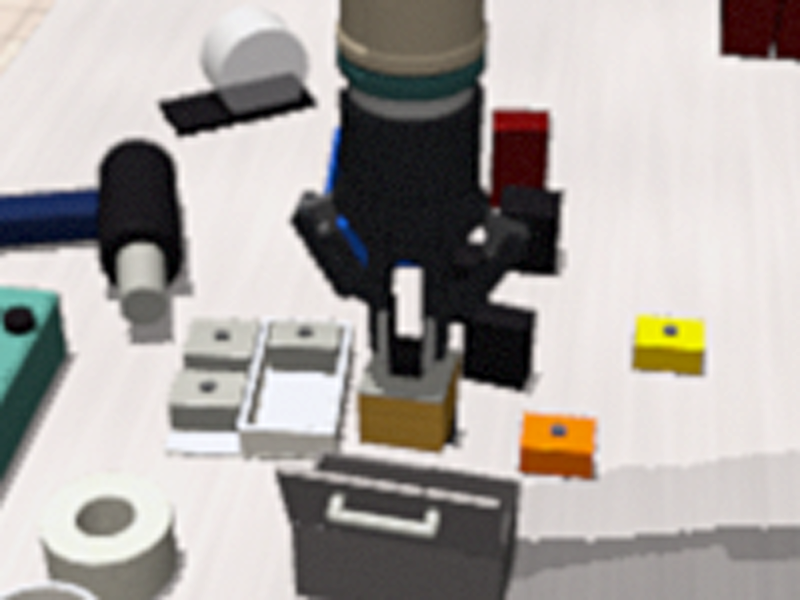

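```bash
python3 - <<'E'
from lid import *
plan([(560,60,170,2),(589.5,-7,120,4.7)],12)
E
```

```text
from [487.4 124.2 176.8] [ 1.799e+02  1.000e-01 -4.100e+00] clock 19.225
[{"slide":[39.0, 29.0, 3.0],"turn":[0.1, 0.1, -3.1],"hand":12},{"slide":[36.0, 32.0, 4.0],"turn":[0.0, 0.0, -3.0],"hand":12},{"slide":[14.0, 34.0, 25.0],"turn":[0.0, 0.0, -1.4],"hand":12},{"slide":[13.0, 34.0, 25.0],"turn":[0.0, 0.0, -1.3],"hand":12}]
```

Request:
play_rows([
  {"slide":[39,29,3],"turn":[0,0,-3.1],"hand":12},
  {"slide":[36,32,4],"turn":[0,0,-3],"hand":12},
  {"slide":[14,34,25],"turn":[0,0,-1.4],"hand":12},
  {"slide":[13,34,25],"turn":[0,0,-1.3],"hand":12},
  {"slide":[0,0,0],"turn":[0,0,0],"hand":12},
])

```text
clock: 19.85
eef_pos: [589.0, -11.6, 117.2]
tool_rot: [3.137, 0.007, 0.076]
force: [-0.9, 0.5, -4.4]
width: 18.2
```

Request:
play_rows([
  {"slide":[0,0,0],"turn":[0,0,0],"hand":12},
  {"slide":[0,0,0],"turn":[0,0,0],"hand":12},
])

```text
clock: 20.1
eef_pos: [590.5, -4.9, 121.0]
tool_rot: [3.141, 0.0, 0.084]
force: [-0.3, 0.6, -4.2]
width: 18.0
```

```bash
python3 - <<'E'
from h import *
snap("side","11",(200,130,340,235),5)
W=world("side","11"); t=np.array(read_state()["eef_pos"]); print(t, read_state()["tool_rot"])
m=(abs(W[...,0]-t[0])<45)&(abs(W[...,1]-t[1])<45)&(W[...,2]>t[2]-50)&(W[...,2]<t[2]+5)
P=W[m]; yaw=np.radians(4.7); ex=np.array([np.cos(yaw),np.sin(yaw)]); ey=np.array([-ex[1],ex[0]])
q=(P[:,:2]-t[:2])@np.c_[ex,ey]; z=P[:,2]-t[2]
f=(z<-8)&(z>-38)
print("x ext",np.percentile(q[f,0],[1,5,95,99]).round(1),"y face",np.percentile(q[f,1],[5,50,95]).round(1),"n",f.sum())
print("z min/max",np.percentile(z,[1,5,95]))
# plane tilt
ff=f&(q[:,1]>15); A=np.c_[q[ff,0],z[ff],np.ones(ff.sum())]; print(np.linalg.lstsq(A,q[ff,1],rcond=None)[0].round(3))
E
```

```text
[590.62781388  -5.02978276 121.20230949] [ 3.14059689e+00 -3.94348752e-04  8.37257502e-02]
x ext [-27.9 -27.7  19.7  22.3] y face [ 2.1 29.9 32.4] n 188
z min/max [-43.45492525 -40.83624086  -0.60143045]
[ 4.9000e-02 -1.5000e-02  2.9506e+01]
```

View pics/side_11.png

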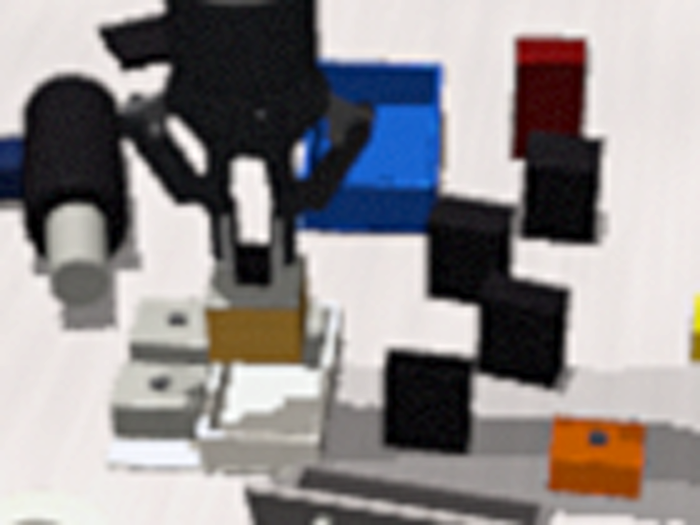

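```bash
python3 - <<'E'
from h import *
T=world("top","0"); S=world("side","0")
for nm,x,y,z,r in [("s3",490,-165,(57,64),40),("s1",498,-15,(57,64),40),("orange",401,-3,(22,30),40),("R",487,129,(68,78),85)]:
    print(nm,rect(T,x,y,z,r)[0],rect(S,x,y,z,r)[0])
E
```

```text
s3 [ 491.9 -165.9   34.5   50.1   82.4] [ 489.  -164.8   38.1   48.8   83. ]
s1 [498.3 -15.4  19.9  48.   89.1] [495.3 -13.4  48.2  23.1   0. ]
orange [400.   -3.3  48.5  35.9   1.3] [398.5  -0.8  51.8  40.5   1. ]
R [486.3 131.   66.4 131.9  85.7] [484.  134.   69.1 132.1  86.3]
```

Request:
play_rows([
  {"slide":[-1,2,0],"turn":[0,0,0.1],"hand":12},
  {"slide":[0,0,25],"turn":[0,0,0],"hand":12},
  {"slide":[0,0,15],"turn":[0,0,0],"hand":12},
  {"slide":[0,0,0],"turn":[0,0,0],"hand":12},
  {"slide":[0,0,0],"turn":[0,0,0],"hand":12},
])

```text
clock: 20.78
eef_pos: [590.3, -8.7, 81.3]
tool_rot: [3.14, -0.001, 0.08]
force: [-0.8, -0.3, -4.0]
width: 18.5
```

Request:
play_rows([
  {"slide":[-1,-1.6,12],"turn":[0,0,0],"hand":12},
  {"slide":[0,0,10],"turn":[0,0,0],"hand":12},
  {"slide":[0,0,5],"turn":[0,0,0],"hand":12},
  {"slide":[0,0,0],"turn":[0,0,0],"hand":12},
])

```text
clock: 21.28
eef_pos: [588.2, -7.4, 53.1]
tool_rot: [3.14, 0.001, 0.08]
force: [-0.2, -0.2, -3.9]
width: 18.4
```

Request:
play_rows([
  {"slide":[0,0,3],"turn":[0,0,0],"hand":12},
  {"slide":[0,0,0],"turn":[0,0,0],"hand":12},
])

```text
clock: 21.52
eef_pos: [588.6, -7.3, 50.8]
tool_rot: [3.14, 0.0, 0.08]
force: [0.2, 0.5, -4.2]
width: 18.3
```

Inside the walls and not touching yet, so I'll go on in small steps.

Request:
play_rows([
  {"slide":[0,0,2],"turn":[0,0,0],"hand":12},
  {"slide":[0,0,0],"turn":[0,0,0],"hand":12},
])

```text
clock: 21.78
eef_pos: [588.9, -7.3, 49.0]
tool_rot: [3.14, -0.0, 0.08]
force: [0.4, 0.3, -3.6]
width: 18.5
```

Request:
play_rows([
  {"slide":[0,0,1.5],"turn":[0,0,0],"hand":12},
  {"slide":[0,0,0],"turn":[0,0,0],"hand":12},
])

```text
clock: 22.02
eef_pos: [588.8, -7.3, 48.8]
tool_rot: [3.14, -0.0, 0.08]
force: [-2.8, 0.7, 8.4]
width: 18.2
```

Request:
play_rows([
  {"slide":[0,0,-0.5],"turn":[0,0,0],"hand":34},
  {"slide":[0,0,0],"turn":[0,0,0],"hand":34},
  {"slide":[0,0,0],"turn":[0,0,0],"hand":34},
  {"slide":[0,0,-30],"turn":[0,0,0],"hand":34},
  {"slide":[0,0,-60],"turn":[0,0,0],"hand":34},
])

```text
clock: 22.65
eef_pos: [586.7, -7.2, 136.4]
tool_rot: [3.14, 0.006, 0.08]
force: [1.1, -0.1, 1.1]
width: 33.8
```

Request:
play_rows([
  {"slide":[-60,-30,-40],"turn":[0,0,10],"hand":34},
  {"slide":[-50,-60,-20],"turn":[0,0,10],"hand":20},
  {"slide":[-20,-55,0],"turn":[0,0,10],"hand":5},
  {"slide":[0,-30,0],"turn":[0,0,10],"hand":0},
  {"slide":[0,0,0],"turn":[0,0,10],"hand":0},
])

```text
clock: 23.28
eef_pos: [513.5, 152.2, 185.1]
tool_rot: [-3.141, -0.001, -0.793]
force: [0.0, -0.6, -0.2]
width: -0.1
```

```bash
python3 - <<'E'
from h import *
snap("side","12",(200,130,340,235),5)
snap("top","12",(90,120,440,300),2)
W=world("top","12"); S=world("side","12")
c=np.array([592.0,-37.4]); t=np.radians(4.7); E=np.c_[[np.cos(t),np.sin(t)],[-np.sin(t),np.cos(t)]]
r=rect(W,589,-4,(36,52),45); print("tin",r, (r[0][:2]-c)@E)
r=rect(W,589,-4,(54,72),30); print("knob",r, (r[0][:2]-c)@E)
for nm,x,y in [("L",498,436),("M",477,289)]: print(nm,rect(W,x,y,(60,82),85))
print(read_state()["eef_pos"],read_state()["tool_rot"])
E
```

```text
tin (array([587.9,  -3.8,  50.5,  49.7,   4.7]), 324, np.float64(44.8)) [-1.3330794  33.82296408]
knob (array([587.6,  -3.9,  20.2,  20. ,   4.2]), 65, np.float64(61.8)) [-1.64026446 33.7478819 ]
L (array([496.8, 435. ,  68.9, 132.1,  88.5]), 1377, np.float64(73.4))
M (array([477. , 310.8, 130.8,  23.4,   7.5]), 407, np.float64(73.7))
[512.74458479 149.21741728 184.84350774] [ 3.13983777e+00 -1.49606270e-03 -7.91555290e-01]
```

View pics/side_12.png

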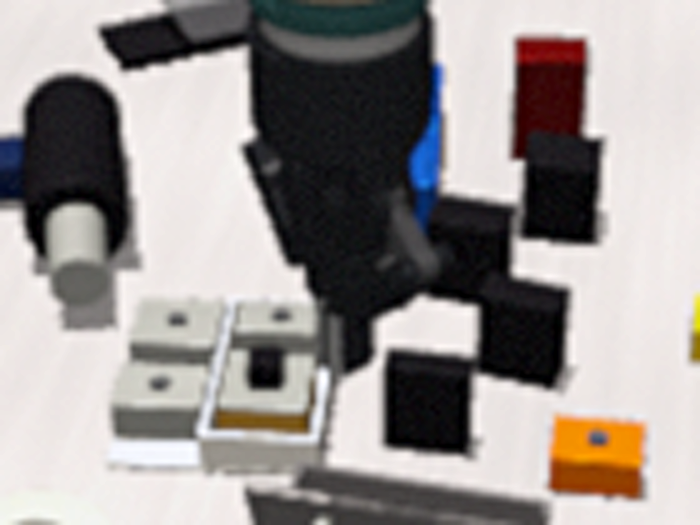

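View pics/top_12.png

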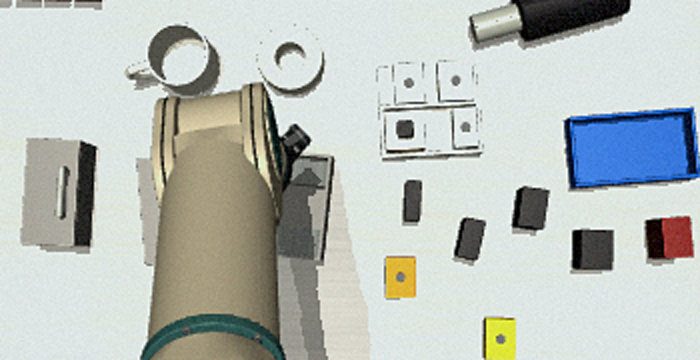

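```bash
python3 - <<'E'
from lid import *
plan([(491,225,185,-94.1),(491,225,106,-94.1)],0)
E
```

```text
from [512.7 149.2 184.8] [ 1.799e+02 -1.000e-01 -4.540e+01] clock 23.375
[{"slide":[-14.0, -8.0, 0.0],"turn":[0.0, 0.0, 9.7],"hand":0},{"slide":[-15.0, -5.0, 0.0],"turn":[0.0, -0.1, 9.8],"hand":0},{"slide":[-15.0, -2.0, 0.0],"turn":[0.0, 0.0, 9.7],"hand":0},{"slide":[-16.0, 0.0, 0.0],"turn":[0.1, 0.0, 9.8],"hand":0},{"slide":[-16.0, 3.0, 0.0],"turn":[0.0, 0.0, 9.7],"hand":0}]
[{"slide":[0.0, 0.0, 39.0],"turn":[0.0, 0.0, 0.0],"hand":0},{"slide":[0.0, 0.0, 40.0],"turn":[0.0, 0.0, 0.0],"hand":0}]
```

Request:
play_rows([
  {"slide":[-14,-8,0],"turn":[0,0,9.7],"hand":0},
  {"slide":[-15,-5,0],"turn":[0,0,9.8],"hand":0},
  {"slide":[-15,-2,0],"turn":[0,0,9.7],"hand":0},
  {"slide":[-16,0,0],"turn":[0,0,9.8],"hand":0},
  {"slide":[-16,3,0],"turn":[0,0,9.7],"hand":0},
])

```text
clock: 24.0
eef_pos: [490.8, 224.4, 184.8]
tool_rot: [3.141, -0.002, -1.646]
force: [0.7, 0.6, 0.2]
width: -0.0
```

Request:
play_rows([
  {"slide":[0,0,0],"turn":[0,0,0],"hand":0},
  {"slide":[0,0,39],"turn":[0,0,0],"hand":0},
  {"slide":[0,0,36],"turn":[0,0,0],"hand":0},
  {"slide":[0,0,4],"turn":[0,0,0],"hand":0},
  {"slide":[0,0,0],"turn":[0,0,0],"hand":0},
])

```text
clock: 24.62
eef_pos: [491.7, 223.7, 106.6]
tool_rot: [-3.141, -0.002, -1.642]
force: [-0.4, -0.3, 0.0]
width: 0.0
```

```bash
python3 - <<'E'
from h import *
snap("side","13",(180,150,380,300),4)
E
```

```text
(no output)
```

View pics/side_13.png

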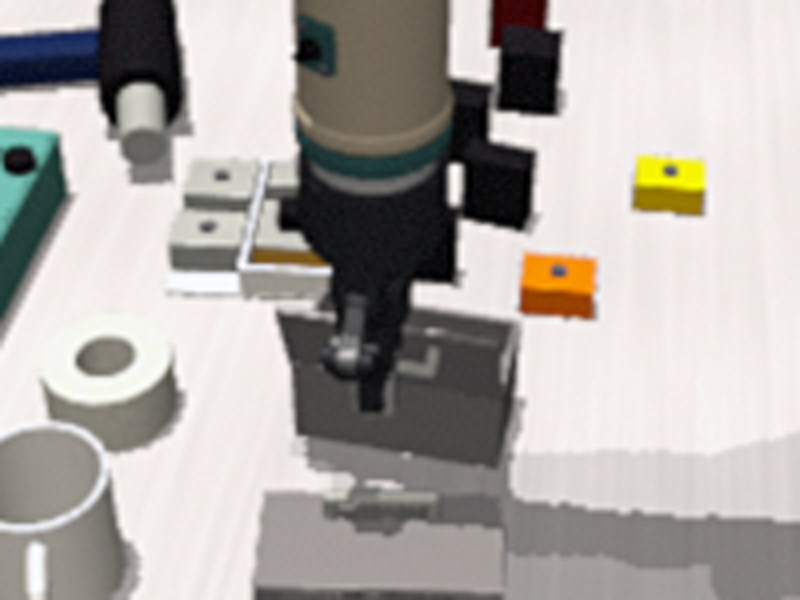

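Request:
play_rows([
  {"slide":[10,0,0],"turn":[0,0,0],"hand":0},
  {"slide":[10,0,0],"turn":[0,0,0],"hand":0},
  {"slide":[10,0,0],"turn":[0,0,0],"hand":0},
  {"slide":[10,0,0],"turn":[0,0,0],"hand":0},
  {"slide":[10,0,0],"turn":[0,0,0],"hand":0},
])

```text
clock: 25.3
eef_pos: [489.4, 177.6, 108.0]
tool_rot: [-3.137, 0.004, -1.641]
force: [-0.1, 8.0, 9.6]
width: 0.1
```

Request:
play_rows([
  {"slide":[8,0,0],"turn":[0,0,0],"hand":0},
  {"slide":[8,0,0],"turn":[0,0,0],"hand":0},
  {"slide":[0,0,0],"turn":[0,0,0],"hand":0},
])

```text
clock: 25.68
eef_pos: [488.3, 160.5, 108.0]
tool_rot: [-3.137, 0.003, -1.642]
force: [0.4, 5.9, 7.7]
width: -0.2
```

```bash
python3 - <<'E'
from h import *
snap("side","14",(180,150,380,300),4)
E
```

```text
(no output)
```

View pics/side_14.png

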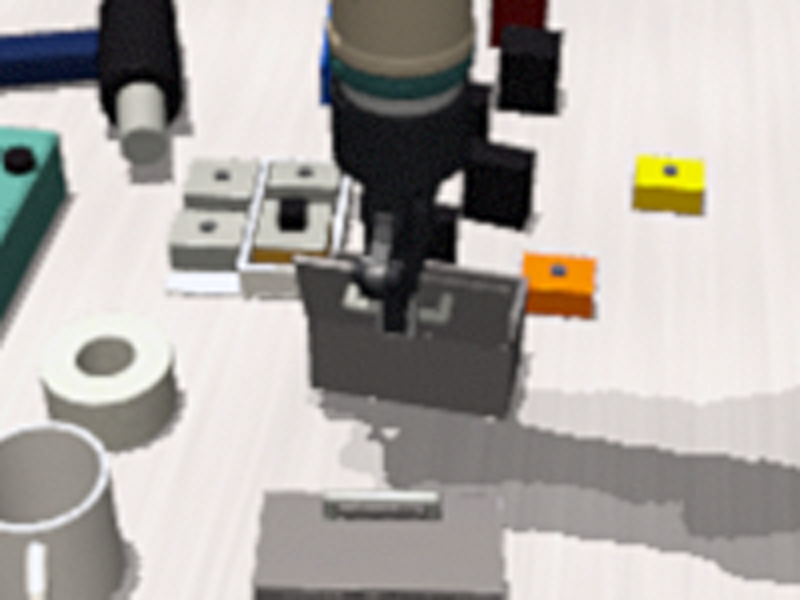

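Request:
play_rows([
  {"slide":[-8,0,0],"turn":[0,0,0],"hand":0},
  {"slide":[-8,0,-8],"turn":[0,0,0],"hand":0},
  {"slide":[0,0,-9],"turn":[0,0,0],"hand":0},
  {"slide":[0,0,0],"turn":[0,0,0],"hand":0},
])

```text
clock: 26.22
eef_pos: [487.9, 174.5, 123.8]
tool_rot: [-3.14, -0.002, -1.643]
force: [0.4, 0.8, -0.1]
width: -0.0
```

```bash
python3 - <<'E'
from h import *
snap("side","15",(180,150,380,300),4)
S=world("side","15"); 
m=(abs(S[...,0]-487)<75)&(S[...,1]>60)&(S[...,1]<200)&(S[...,2]>5)&(S[...,2]<140)
P=S[m]
for z0 in range(10,140,10):
    q=P[(P[:,2]>z0)&(P[:,2]<z0+10)&(abs(P[:,0]-487)>32)]
    if len(q): print(z0,len(q),np.percentile(q[:,1],[5,50,95]).round(0))
E
```

```text
10 73 [ 99. 116. 122.]
20 81 [107. 116. 123.]
30 80 [ 92. 115. 122.]
40 88 [ 84. 115. 123.]
50 81 [ 69. 115. 122.]
60 68 [ 61. 113. 123.]
70 57 [110. 122. 129.]
80 57 [121. 128. 132.]
90 47 [125. 131. 136.]
100 58 [127. 134. 138.]
110 63 [131. 138. 145.]
120 69 [133. 138. 145.]
130 42 [134. 141. 146.]
```

View pics/side_15.png

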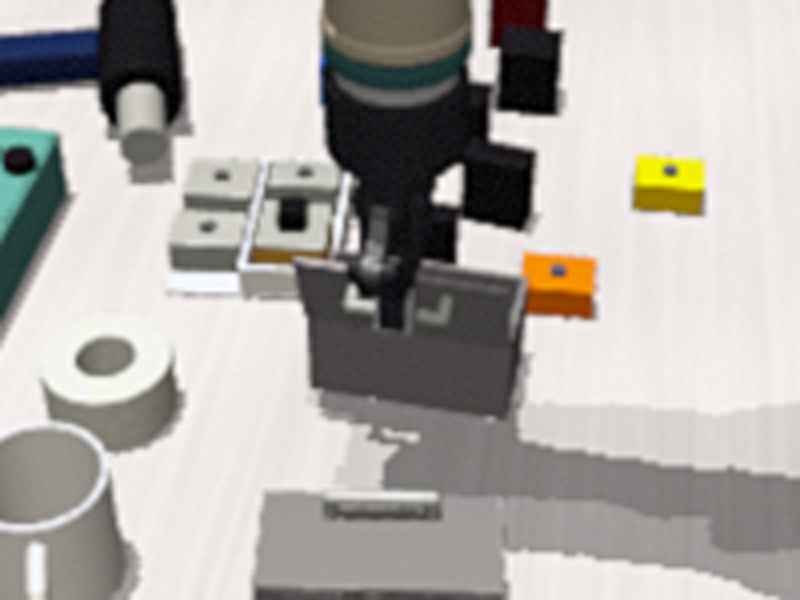

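Request:
play_rows([
  {"slide":[10,0,0],"turn":[0,0,0],"hand":0},
  {"slide":[6,0,0],"turn":[0,0,0],"hand":0},
  {"slide":[6,0,-1],"turn":[0,0,0],"hand":0},
  {"slide":[6,0,-1],"turn":[0,0,0],"hand":0},
  {"slide":[6,0,-1],"turn":[0,0,0],"hand":0},
])

```text
clock: 26.9
eef_pos: [485.0, 141.1, 126.4]
tool_rot: [-3.141, -0.001, -1.642]
force: [-0.9, 2.4, 4.3]
width: -0.2
```

```bash
cat > prof.py <<'E'
from h import *
def prof(tag,lo=40,hi=200):
    S=world("side",tag)
    m=(abs(S[...,0]-487)<75)&(S[...,1]>lo)&(S[...,1]<hi)&(S[...,2]>5)&(S[...,2]<150)
    P=S[m]
    for z0 in range(10,150,10):
        q=P[(P[:,2]>z0)&(P[:,2]<z0+10)&(abs(P[:,0]-487)>32)]
        if len(q): print(z0,len(q),np.percentile(q[:,1],[5,50,95]).round(0))
E
python3 - <<'E'
from prof import *
snap("side","16",(180,150,380,300),4); prof("16")
E
```

```text
10 76 [ 89. 116. 122.]
20 82 [ 93. 115. 122.]
30 83 [ 95. 115. 122.]
40 83 [ 86. 115. 122.]
50 85 [ 69. 115. 123.]
60 96 [ 48. 100. 122.]
70 68 [ 61. 121. 128.]
80 64 [120. 124. 130.]
90 64 [122. 129. 132.]
100 66 [123. 130. 135.]
110 72 [125. 132. 136.]
120 70 [128. 135. 139.]
130 67 [128. 133. 138.]
```

View pics/side_16.png

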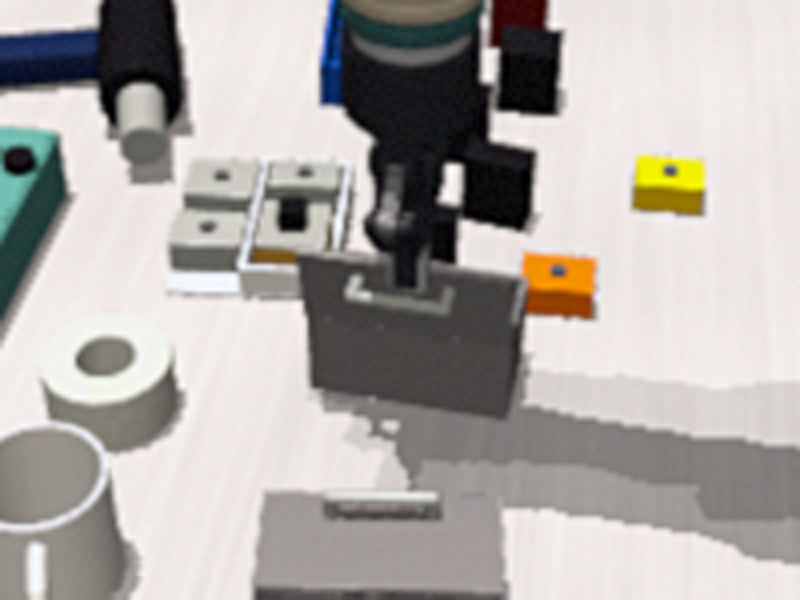

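Request:
play_rows([
  {"slide":[6,0,-1],"turn":[0,0,0],"hand":0},
  {"slide":[7,0,-1],"turn":[0,0,0],"hand":0},
  {"slide":[7,0,0],"turn":[0,0,0],"hand":0},
  {"slide":[7,0,0],"turn":[0,0,0],"hand":0},
  {"slide":[7,0,0],"turn":[0,0,0],"hand":0},
])

```text
clock: 27.58
eef_pos: [482.4, 106.2, 127.9]
tool_rot: [3.141, -0.002, -1.643]
force: [1.2, 0.2, -0.2]
width: 0.3
```

```bash
python3 - <<'E'
from prof import *
snap("side","17",(180,150,380,300),4); prof("17")
E
```

```text
10 83 [ 91. 116. 122.]
20 81 [ 91. 115. 122.]
30 82 [ 94. 115. 123.]
40 83 [ 98. 116. 122.]
50 84 [ 99. 116. 122.]
60 78 [ 61. 114. 123.]
70 92 [114. 120. 126.]
80 106 [110. 117. 123.]
90 111 [107. 113. 120.]
100 112 [102. 109. 115.]
110 102 [ 99. 106. 111.]
120 115 [ 95. 102. 108.]
130 51 [ 91.  99. 105.]
```

View pics/side_17.png

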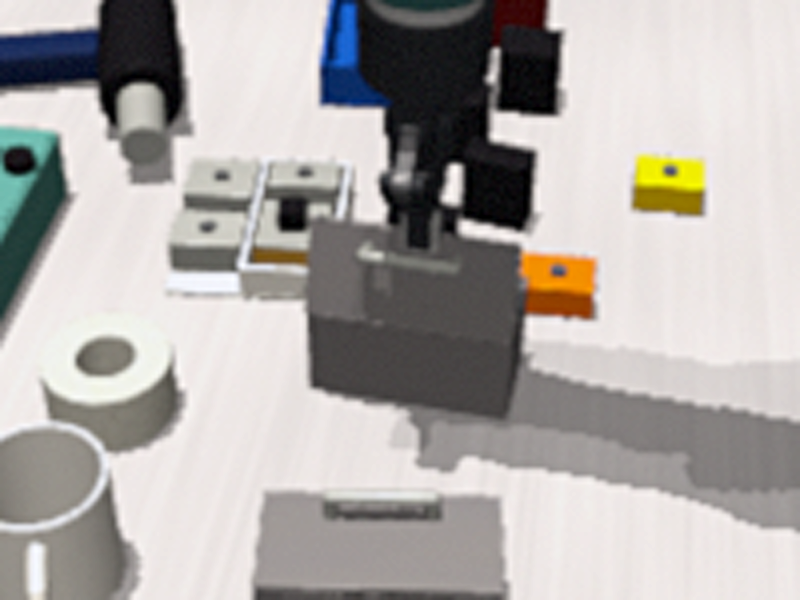

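Request:
play_rows([
  {"slide":[7,0,0],"turn":[0,0,0],"hand":0},
  {"slide":[7,0,2],"turn":[0,0,0],"hand":0},
  {"slide":[7,0,4],"turn":[0,0,0],"hand":0},
  {"slide":[6,0,6],"turn":[0,0,0],"hand":0},
  {"slide":[4,0,7],"turn":[0,0,0],"hand":0},
])

```text
clock: 28.25
eef_pos: [480.4, 74.8, 108.9]
tool_rot: [-3.141, -0.002, -1.643]
force: [-1.0, -1.6, 5.8]
width: -0.4
```

```bash
python3 - <<'E'
from prof import *
snap("side","18",(180,150,380,300),4); prof("18")
E
```

```text
10 77 [ 89. 119. 122.]
20 77 [ 88. 115. 123.]
30 81 [ 94. 116. 123.]
40 77 [ 94. 117. 123.]
50 84 [100. 117. 124.]
60 84 [ 87. 117. 124.]
70 134 [103. 117. 124.]
80 197 [ 95. 105. 116.]
90 179 [79. 90. 99.]
100 172 [66. 75. 86.]
110 9 [64. 67. 91.]
```

View pics/side_18.png

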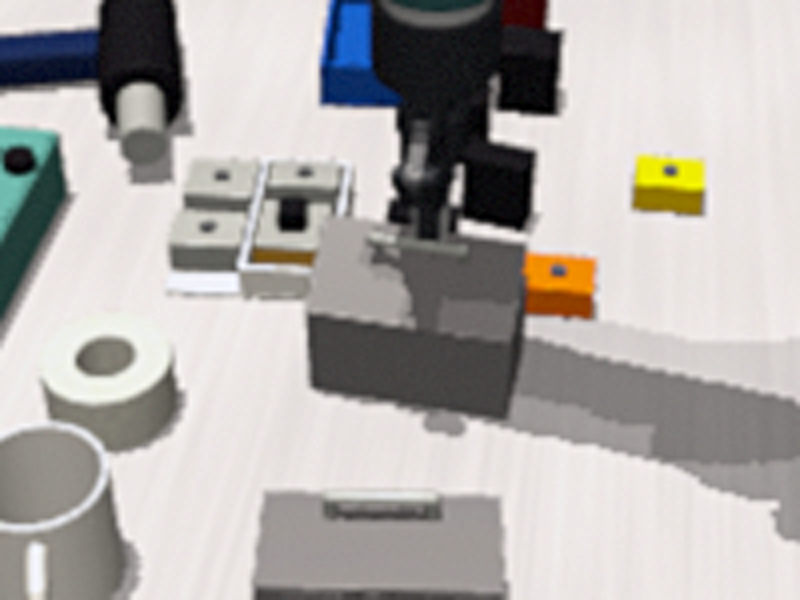

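Request:
play_rows([
  {"slide":[0,0,-16],"turn":[0,0,0],"hand":0},
  {"slide":[0,0,-4],"turn":[0,0,0],"hand":0},
  {"slide":[-4,0,0],"turn":[0,0,0],"hand":0},
  {"slide":[0,0,6],"turn":[0,0,0],"hand":0},
  {"slide":[0,0,6],"turn":[0,0,0],"hand":0},
])

```text
clock: 28.92
eef_pos: [480.2, 80.1, 116.3]
tool_rot: [3.141, -0.002, -1.642]
force: [-0.2, 0.1, -0.3]
width: -0.4
```

Request:
play_rows([
  {"slide":[1,0,6],"turn":[0,0,0],"hand":0},
  {"slide":[2,0,6],"turn":[0,0,0],"hand":0},
  {"slide":[2,0,5],"turn":[0,0,0],"hand":0},
  {"slide":[0,0,3],"turn":[0,0,0],"hand":0},
])

```text
clock: 29.42
eef_pos: [480.1, 75.0, 96.7]
tool_rot: [3.141, -0.002, -1.643]
force: [0.0, -0.6, 1.0]
width: 0.2
```

Request:
play_rows([
  {"slide":[1,0,2],"turn":[0,0,0],"hand":0},
  {"slide":[0,0,2],"turn":[0,0,0],"hand":0},
  {"slide":[0,0,1.5],"turn":[0,0,0],"hand":0},
  {"slide":[0,0,0],"turn":[0,0,0],"hand":0},
])

```text
clock: 29.92
eef_pos: [480.2, 74.1, 91.6]
tool_rot: [-3.141, -0.002, -1.643]
force: [0.6, 1.2, -0.4]
width: -0.2
```

```bash
python3 - <<'E'
from prof import *
snap("side","19",(180,150,380,300),4); prof("19")
E
```

```text
10 76 [ 84. 117. 123.]
20 76 [ 93. 115. 122.]
30 83 [ 95. 116. 123.]
40 83 [ 98. 115. 122.]
50 80 [100. 116. 122.]
60 91 [ 97. 116. 122.]
70 482 [ 55.  88. 119.]
80 6 [70. 72. 74.]
90 2 [71. 74. 76.]
```

View pics/side_19.png

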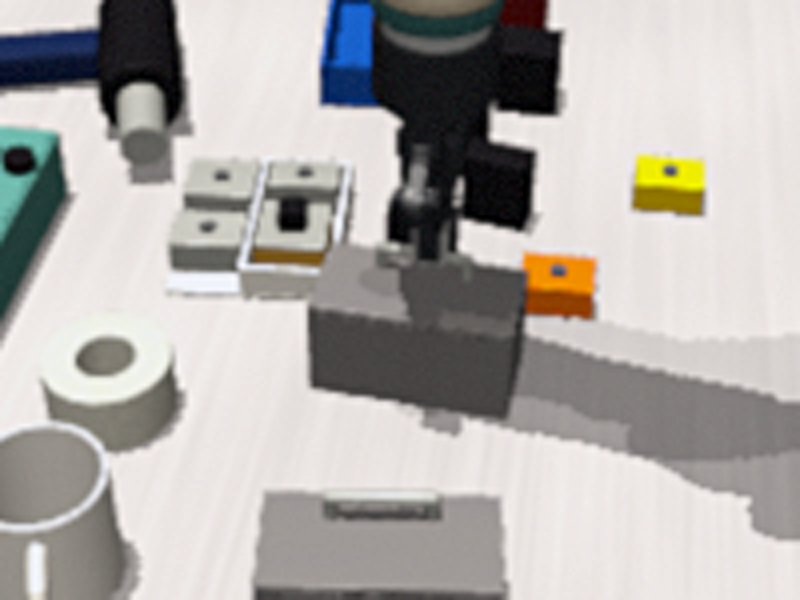

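Request:
play_rows([
  {"slide":[0,0,1.5],"turn":[0,0,0],"hand":0},
  {"slide":[0,0,0],"turn":[0,0,0],"hand":0},
])

```text
clock: 30.22
eef_pos: [480.3, 74.0, 90.8]
tool_rot: [-3.141, -0.001, -1.643]
force: [-1.7, 0.5, 7.1]
width: 0.2
```

Request:
play_rows([
  {"slide":[0,0,-20],"turn":[0,0,0],"hand":0},
  {"slide":[0,0,-50],"turn":[0,0,0],"hand":20},
  {"slide":[50,0,-30],"turn":[0,0,0],"hand":50},
  {"slide":[60,0,0],"turn":[0,0,0],"hand":70},
  {"slide":[60,0,0],"turn":[0,0,0],"hand":70},
])

```text
clock: 30.85
eef_pos: [468.2, -96.7, 191.1]
tool_rot: [-3.14, -0.002, -1.641]
force: [1.2, -0.4, 0.2]
width: 69.8
```

Request:
play_rows([
  {"slide":[60,0,0],"turn":[0,0,-10],"hand":70},
  {"slide":[0,0,0],"turn":[0,0,-10],"hand":70},
  {"slide":[0,0,0],"turn":[0,0,-10],"hand":70},
])

```text
clock: 31.22
eef_pos: [463.1, -156.5, 190.5]
tool_rot: [3.141, -0.001, -1.116]
force: [-0.1, 0.2, 1.6]
width: 70.1
```

```bash
python3 - <<'E'
from h import *
snap("top","20",(90,120,440,300),2); snap("side","20",(160,110,360,260),4)
W=world("top","20")
for nm,x,y in [("L",498,436),("M",477,289),("R",484,87)]: print(nm,rect(W,x,y,(60,82),85))
m=(abs(W[...,0]-483)<60)&(abs(W[...,1]-87)<30)&(W[...,2]>60)&(W[...,2]<82)
P=W[m]; print("tilt",np.linalg.lstsq(np.c_[P[:,0]-483,P[:,1]-87,np.ones(len(P))],P[:,2],rcond=None)[0])
c=np.array([592.0,-37.4]); t=np.radians(4.7); E=np.c_[[np.cos(t),np.sin(t)],[-np.sin(t),np.cos(t)]]
r=rect(W,589,-4,(36,52),45); print("tin",r, (r[0][:2]-c)@E)
for nm,x,y in [("s1",497,-16),("s2",449,-89),("s3",490,-163),("s4",440,-240)]:
  try: print(nm,rect(W,x,y,(57,64),35))
  except Exception as e: print(nm,"hid")
print(read_state()["eef_pos"],read_state()["tool_rot"])
E
```

```text
L (array([497. , 435. ,  68.5, 132.4,  88.6]), 1392, np.float64(73.4))
M (array([479. , 289.3, 132.1,  68.2,   7. ]), 1371, np.float64(73.7))
R (array([486.9,  82.6,  66.1, 131.7,  85.7]), 1335, np.float64(73.9))
tilt [-3.07140817e-03  2.92492405e-03  7.39225391e+01]
tin (array([587.7,  -3.8,  50.8,  49.5,   5.3]), 323, np.float64(44.1)) [-1.53240687 33.83935178]
s1 (array([498.2, -15.3,  19.5,  49.1,  85.7]), 120, np.float64(60.8))
s2 (array([451.3, -89.2,  26.8,  49.5,  78.1]), 179, np.float64(60.3))
s3 (array([ 499.7, -155.1,   23.3,   48.3,   56.8]), 73, np.float64(60.3))
s4 hid
[ 463.39072544 -155.5932656   190.57962289] [ 3.14114977e+00 -1.07514556e-03 -1.11946500e+00]
```

View pics/top_20.png

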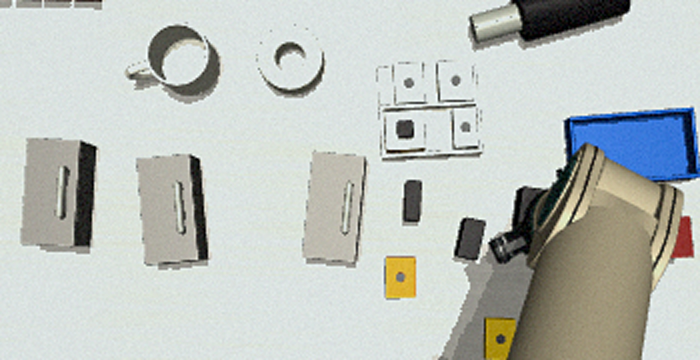

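View pics/side_20.png

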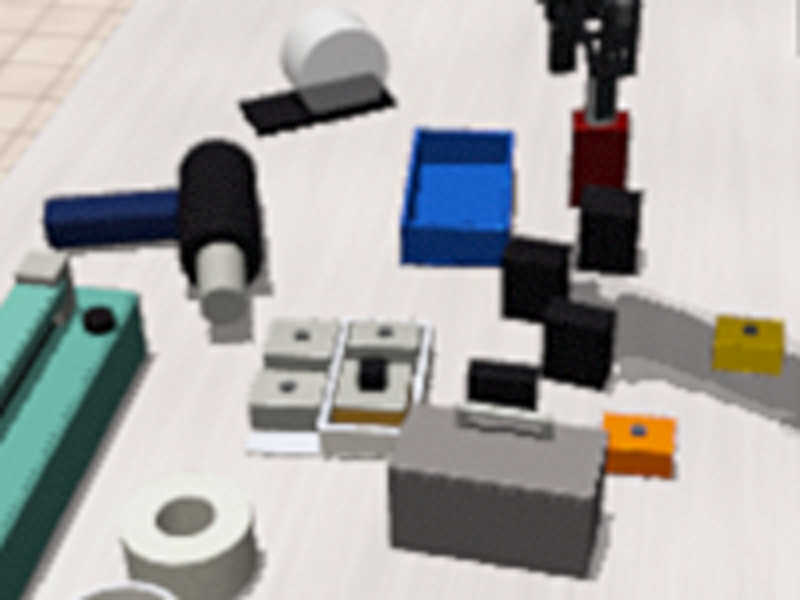

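```bash
python3 - <<'E'
from lid import *
plan([(491.9,-165.9,130,-7.6),(491.9,-165.9,29,-7.6)],68)
E
```

```text
from [ 463.4 -155.6  190.6] [ 1.80e+02 -1.00e-01 -6.41e+01] clock 31.325
[{"slide":[4.0, -4.0, 10.0],"turn":[0.0, 0.0, -9.4],"hand":68},{"slide":[4.0, -2.0, 10.0],"turn":[0.0, 0.0, -9.4],"hand":68},{"slide":[4.0, -3.0, 10.0],"turn":[0.0, 0.0, -9.5],"hand":68},{"slide":[5.0, -1.0, 10.0],"turn":[0.0, 0.0, -9.4],"hand":68},{"slide":[5.0, -1.0, 10.0],"turn":[0.1, 0.0, -9.4],"hand":68}]
[{"slide":[5.0, 1.0, 11.0],"turn":[0.0, 0.0, -9.4],"hand":68},{"slide":[0.0, 0.0, 50.0],"turn":[0.0, 0.0, 0.0],"hand":68},{"slide":[0.0, 0.0, 51.0],"turn":[0.0, 0.0, 0.0],"hand":68}]
```

Request:
play_rows([
  {"slide":[4,-4,10],"turn":[0,0,-9.4],"hand":68},
  {"slide":[4,-2,10],"turn":[0,0,-9.4],"hand":68},
  {"slide":[4,-3,10],"turn":[0,0,-9.5],"hand":68},
  {"slide":[5,-1,10],"turn":[0,0,-9.4],"hand":68},
  {"slide":[5,-1,10],"turn":[0,0,-9.4],"hand":68},
])

```text
clock: 31.95
eef_pos: [487.5, -163.4, 140.2]
tool_rot: [3.14, -0.0, -0.295]
force: [0.7, 0.4, 0.4]
width: 67.6
```

Request:
play_rows([
  {"slide":[5,1,11],"turn":[0,0,-9.4],"hand":68},
  {"slide":[0,0,0],"turn":[0,0,0],"hand":68},
  {"slide":[0,0,0],"turn":[0,0,0],"hand":68},
])

```text
clock: 32.33
eef_pos: [491.7, -165.9, 129.8]
tool_rot: [3.14, 0.0, -0.137]
force: [0.3, -0.5, -0.3]
width: 68.0
```

```bash
python3 - <<'E'
from lid import *
plan([(491.9,-165.9,80,-7.6),(491.9,-165.9,29,-7.6)],68)
E
```

```text
from [ 491.7 -165.9  129.8] [179.9   0.   -7.8] clock 32.325
[{"slide":[0.0, 0.0, 50.0],"turn":[0.1, 0.0, -0.2],"hand":68},{"slide":[0.0, 0.0, 51.0],"turn":[0.0, 0.0, 0.0],"hand":68}]
```

Request:
play_rows([
  {"slide":[0,0,50],"turn":[0,0,0],"hand":68},
  {"slide":[0,0,40],"turn":[0,0,0],"hand":68},
  {"slide":[0,0,11],"turn":[0,0,0],"hand":68},
  {"slide":[0,0,0],"turn":[0,0,0],"hand":40},
  {"slide":[0,0,0],"turn":[0,0,0],"hand":40},
])

```text
clock: 32.95
eef_pos: [492.9, -166.5, 30.1]
tool_rot: [3.139, -0.003, -0.134]
force: [0.8, -0.7, -1.4]
width: 49.2
```

Request:
play_rows([
  {"slide":[0,0,0],"turn":[0,0,0],"hand":40},
  {"slide":[0,0,0],"turn":[0,0,0],"hand":40},
  {"slide":[0,0,-20],"turn":[0,0,0],"hand":40},
  {"slide":[0,0,-40],"turn":[0,0,0],"hand":40},
  {"slide":[0,0,-40],"turn":[0,0,0],"hand":40},
])

```text
clock: 33.58
eef_pos: [491.5, -165.9, 129.7]
tool_rot: [3.14, 0.0, -0.133]
force: [0.6, 0.0, -1.5]
width: 49.0
```

Request:
play_rows([
  {"slide":[0,0,0],"turn":[0,0,0],"hand":40},
  {"slide":[0,0,0],"turn":[0,0,0],"hand":40},
])

```text
clock: 33.83
eef_pos: [491.3, -165.9, 128.3]
tool_rot: [3.14, 0.001, -0.133]
force: [0.2, -0.1, -1.5]
width: 49.3
```

```bash
python3 - <<'E'
from h import *
snap("side","21",(220,110,360,215),5); print(read_state()["force"])
E
```

```text
[ 0.56125625  0.2370419  -1.30400022]
```

View pics/side_21.png

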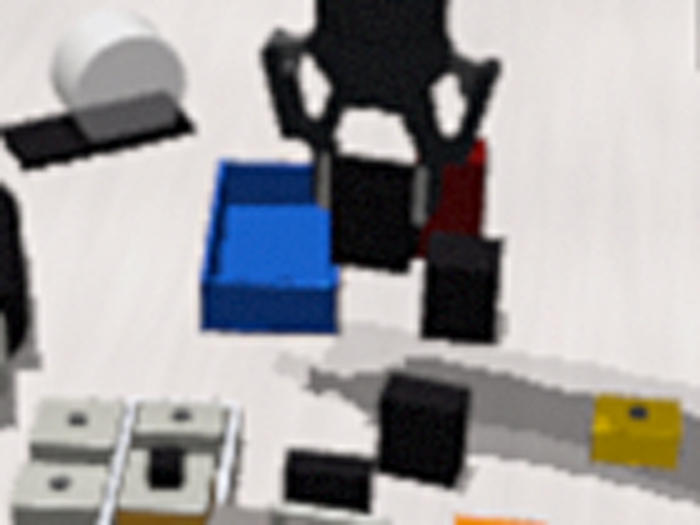

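```bash
python3 - <<'E'
from lid import *
plan([(592.8,-47.6,130,4.7)],40)
E
```

```text
from [ 491.  -165.8  127.7] [ 1.799e+02  1.000e-01 -7.600e+00] clock 33.875
[{"slide":[28.0, -44.0, -1.0],"turn":[0.0, 0.0, -4.1],"hand":40},{"slide":[32.0, -41.0, -1.0],"turn":[0.0, 0.1, -4.1],"hand":40},{"slide":[34.0, -39.0, -1.0],"turn":[0.1, 0.0, -4.1],"hand":40}]
```

Request:
play_rows([
  {"slide":[28,-44,-1],"turn":[0,0,-4.1],"hand":40},
  {"slide":[32,-41,-1],"turn":[0,0,-4.1],"hand":40},
  {"slide":[34,-39,0],"turn":[0,0,-4.1],"hand":40},
  {"slide":[0,0,0],"turn":[0,0,0],"hand":40},
  {"slide":[0,0,0],"turn":[0,0,0],"hand":40},
])

```text
clock: 34.5
eef_pos: [591.9, -48.3, 128.7]
tool_rot: [3.14, 0.004, 0.081]
force: [-0.3, -0.8, -1.8]
width: 48.7
```

```bash
python3 - <<'E'
from lid import *
plan([(592.8,-47.6,90,4.7)],40,nd=1)
E
```

```text
from [591.9 -48.3 128.7] [179.9   0.2   4.7] clock 34.5
[{"slide":[1.1, -0.7, 38.7],"turn":[0.1, 0.2, 0.0],"hand":40}]
```

Request:
play_rows([
  {"slide":[1,-0.7,30],"turn":[0,0,0],"hand":40},
  {"slide":[0,0,18],"turn":[0,0,0],"hand":40},
  {"slide":[0,0,0],"turn":[0,0,0],"hand":40},
  {"slide":[0,0,0],"turn":[0,0,0],"hand":40},
])

```text
clock: 35.0
eef_pos: [594.7, -47.7, 82.8]
tool_rot: [3.14, -0.0, 0.081]
force: [0.4, -0.1, -0.6]
width: 49.0
```

```bash
python3 - <<'E'
from lid import *
plan([(592.8,-47.6,60,4.7)],40,nd=1)
from h import *
snap("side","22",(200,110,340,215),5)
S=world("side","22"); t=np.array(read_state()["eef_pos"])
yaw=np.radians(4.7); e=np.array([np.cos(yaw),np.sin(yaw)]); ey2=np.array([-e[1],e[0]])
m=(abs(S[...,0]-t[0]+2)<40)&(abs(S[...,1]-t[1])<35)&(S[...,2]>t[2]-20)&(S[...,2]<t[2]+10)
P=S[m]; q=(P[:,:2]-t[:2])@np.c_[e,ey2]; f=q[:,1]>5
print(np.percentile(q[f,0],[1,99]).round(1),np.percentile(q[f,1],[5,50,95]).round(1))
A=np.c_[q[f,0],P[f,2]-t[2],np.ones(f.sum())]; print(np.linalg.lstsq(A,q[f,1],rcond=None)[0].round(3))
E
```

```text
from [594.7 -47.7  82.8] [179.9  -0.    4.6] clock 35.0
[{"slide":[-1.9, -0.3, 22.8],"turn":[0.1, 0.0, -0.1],"hand":40}]
[-29.1  25.7] [ 9.3 18.  20.5]
[ 0.045 -0.041 17.52 ]
```

View pics/side_22.png

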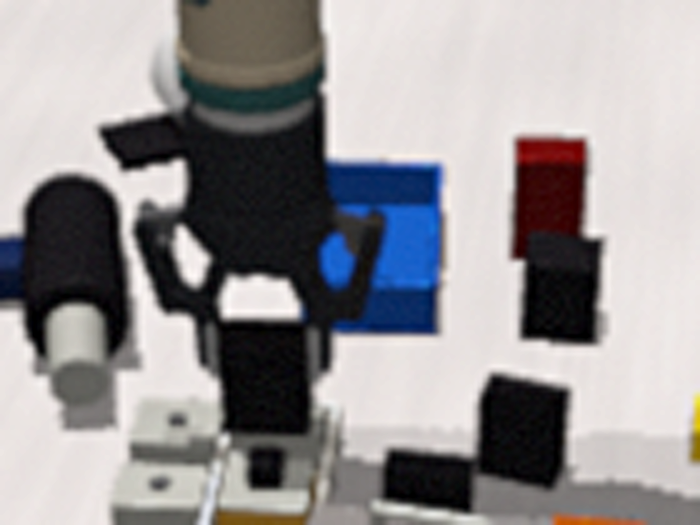

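Request:
play_rows([
  {"slide":[-1.5,-0.2,12],"turn":[0,0,0],"hand":40},
  {"slide":[0,0,10],"turn":[0,0,0],"hand":40},
  {"slide":[0,0,0],"turn":[0,0,0],"hand":40},
])

```text
clock: 35.42
eef_pos: [592.0, -47.0, 59.2]
tool_rot: [3.14, 0.003, 0.082]
force: [-1.0, -0.1, -2.0]
width: 49.2
```

Request:
play_rows([
  {"slide":[0,0,6],"turn":[0,0,0],"hand":40},
  {"slide":[0,0,6],"turn":[0,0,0],"hand":40},
  {"slide":[0,0,5],"turn":[0,0,0],"hand":40},
  {"slide":[0,0,0],"turn":[0,0,0],"hand":40},
])

```text
clock: 35.92
eef_pos: [592.6, -47.0, 42.9]
tool_rot: [3.14, 0.001, 0.082]
force: [-0.5, 0.4, -1.5]
width: 49.3
```

Request:
play_rows([
  {"slide":[0,0,4],"turn":[0,0,0],"hand":40},
  {"slide":[0,0,3.5],"turn":[0,0,0],"hand":40},
  {"slide":[0,0,0],"turn":[0,0,0],"hand":40},
])

```text
clock: 36.3
eef_pos: [592.7, -47.1, 35.6]
tool_rot: [3.14, 0.001, 0.082]
force: [1.2, -0.2, -1.5]
width: 49.3
```

Request:
play_rows([
  {"slide":[0,0,1.5],"turn":[0,0,0],"hand":40},
  {"slide":[0,0,0],"turn":[0,0,0],"hand":40},
])

```text
clock: 36.55
eef_pos: [592.9, -47.1, 34.3]
tool_rot: [3.14, 0.0, 0.082]
force: [0.1, 0.6, -2.2]
width: 49.0
```

Request:
play_rows([
  {"slide":[0,0,1],"turn":[0,0,0],"hand":40},
  {"slide":[0,0,0],"turn":[0,0,0],"hand":40},
])

```text
clock: 36.8
eef_pos: [593.0, -47.1, 33.4]
tool_rot: [3.14, 0.0, 0.082]
force: [-0.3, -0.8, -0.6]
width: 49.4
```

Request:
play_rows([
  {"slide":[0,0,0.7],"turn":[0,0,0],"hand":40},
  {"slide":[0,0,0],"turn":[0,0,0],"hand":40},
])

```text
clock: 37.05
eef_pos: [593.0, -47.1, 33.3]
tool_rot: [3.14, -0.0, 0.082]
force: [-1.3, -0.4, 6.0]
width: 49.3
```

Contact at z 33.3, which is the floor. Releasing.

Request:
play_rows([
  {"slide":[0,0,-0.5],"turn":[0,0,0],"hand":58},
  {"slide":[0,0,0],"turn":[0,0,0],"hand":60},
  {"slide":[0,0,0],"turn":[0,0,0],"hand":60},
  {"slide":[0,0,-20],"turn":[0,0,0],"hand":60},
  {"slide":[0,0,-40],"turn":[0,0,0],"hand":60},
])

```text
clock: 37.67
eef_pos: [591.9, -47.0, 93.5]
tool_rot: [3.14, 0.003, 0.082]
force: [0.9, 0.5, -0.4]
width: 60.0
```

Request:
play_rows([
  {"slide":[0,0,-50],"turn":[0,0,0],"hand":60},
  {"slide":[-50,30,-10],"turn":[0,0,0],"hand":50},
  {"slide":[-50,60,0],"turn":[0,0,0],"hand":50},
  {"slide":[-30,60,0],"turn":[0,0,0],"hand":50},
  {"slide":[0,60,0],"turn":[0,0,0],"hand":50},
])

```text
clock: 38.3
eef_pos: [489.1, -251.3, 155.3]
tool_rot: [3.14, 0.001, 0.081]
force: [1.9, 0.4, 0.2]
width: 49.9
```

```bash
python3 - <<'E'
from h import *
snap("top","23",(210,120,450,300),3); snap("side","23",(200,110,340,215),5)
W=world("top","23")
c=np.array([592.0,-37.4]); t=np.radians(4.7); E=np.c_[[np.cos(t),np.sin(t)],[-np.sin(t),np.cos(t)]]
r=rect(W,589,-4,(40,50),45); print("tin",r, (r[0][:2]-c)@E)
r=rect(W,593,-47,(55,75),30); print("sp",r, (r[0][:2]-c)@E)
for nm,x,y in [("L",498,436),("M",477,289),("R",484,87)]: print(nm,rect(W,x,y,(60,82),85))
print("carton",rect(W,459,-337,(70,95),45)); print(read_state()["eef_pos"],read_state()["tool_rot"])
E
```

```text
tin (array([587.9,  -9.9,  50.4,  61.4,   5.4]), 291, np.float64(44.3)) [-1.8329043  27.74347602]
sp (array([592.8, -47.1,  50.2,  34.2,   5.3]), 274, np.float64(64.3)) [ 2.50637574e-03 -9.73293346e+00]
L (array([497. , 435.1,  69. , 132.4,  88.5]), 1386, np.float64(73.6))
M (array([479.3, 288.7, 132.5,  67.2,   7.1]), 1363, np.float64(73.7))
R (array([486.9,  82.7,  66.3, 131.5,  85.7]), 1334, np.float64(73.8))Traceback (most recent call last):
  File "<stdin>", line 8, in <module>
  File "h.py", line 30, in rect
    i=1+np.argmax(s[1:,4]); P=W[l==i][:,:2]
        ~~~~~~~~~^^^^^^^^^
    return _wrapfunc(a, 'argmax', axis=axis, out=out, **kwds)
    return bound(*args, **kwds)
ValueError: attempt to get argmax of an empty sequence
```

View pics/side_23.png

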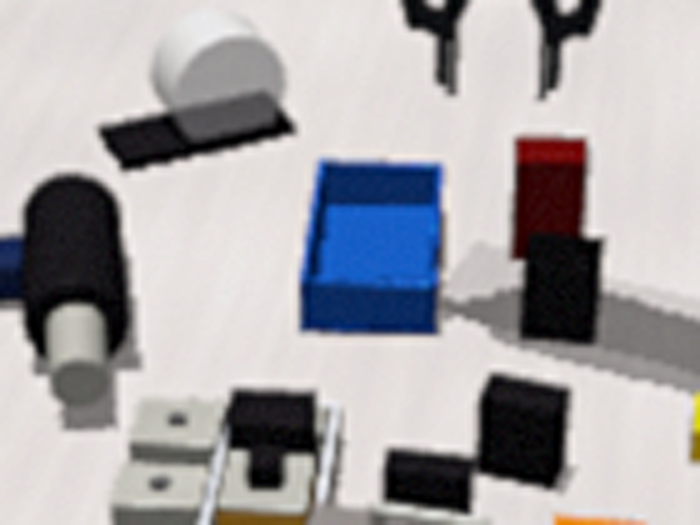

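View pics/top_23.png

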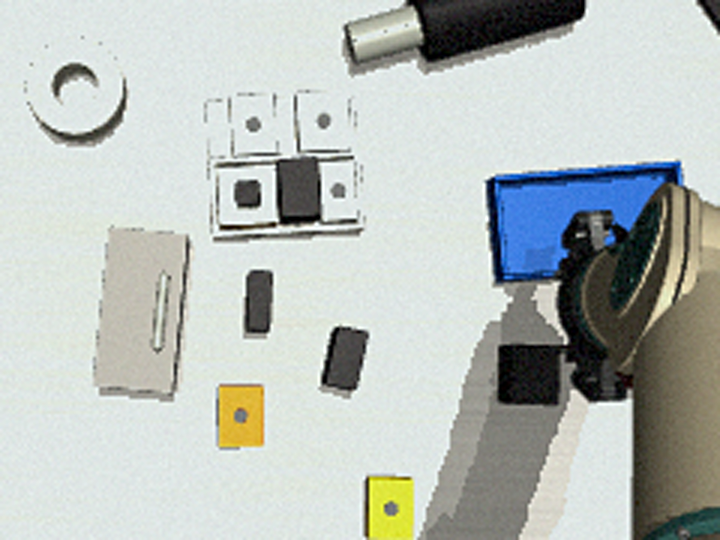

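```bash
python3 - <<'E'
from lid import *
plan([(459,-340,150,4.8),(459,-340,46,4.8)],70)
E
```

```text
from [ 490.3 -259.2  155.3] [ 1.795e+02 -1.000e-01  4.000e+00] clock 38.4
[{"slide":[-18.0, 39.0, 3.0],"turn":[0.2, -0.1, -0.4],"hand":70},{"slide":[-19.0, 39.0, 3.0],"turn":[0.3, 0.0, -0.4],"hand":70},{"slide":[0.0, 0.0, 52.0],"turn":[0.0, 0.0, 0.0],"hand":70},{"slide":[0.0, 0.0, 52.0],"turn":[0.0, 0.0, 0.0],"hand":70}]
```

Request:
play_rows([
  {"slide":[-18,40,3],"turn":[0,0,-0.2],"hand":70},
  {"slide":[-18,40,3],"turn":[0,0,0],"hand":70},
  {"slide":[0,0,0],"turn":[0,0,0],"hand":70},
  {"slide":[0,0,0],"turn":[0,0,0],"hand":70},
])

```text
clock: 38.9
eef_pos: [462.5, -331.7, 148.5]
tool_rot: [3.14, -0.001, 0.085]
force: [-0.5, 0.6, -0.1]
width: 70.2
```

```bash
python3 - <<'E'
from lid import *
plan([(459,-340,100,4.8),(459,-340,46,4.8)],70)
E
```

```text
from [ 462.5 -331.7  148.5] [179.9  -0.    4.9] clock 38.9
[{"slide":[-4.0, 8.0, 48.0],"turn":[0.1, 0.0, 0.1],"hand":70},{"slide":[0.0, 0.0, 54.0],"turn":[0.0, 0.0, 0.0],"hand":70}]
```

Request:
play_rows([
  {"slide":[-4,8,40],"turn":[0,0,0],"hand":70},
  {"slide":[0,0,45],"turn":[0,0,0],"hand":70},
  {"slide":[0,0,17],"turn":[0,0,0],"hand":70},
  {"slide":[0,0,0],"turn":[0,0,0],"hand":40},
  {"slide":[0,0,0],"turn":[0,0,0],"hand":40},
])

```text
clock: 39.52
eef_pos: [459.9, -341.1, 47.1]
tool_rot: [3.139, -0.002, 0.086]
force: [-0.5, 0.5, -1.7]
width: 49.2
```

Request:
play_rows([
  {"slide":[0,0,0],"turn":[0,0,0],"hand":40},
  {"slide":[0,0,0],"turn":[0,0,0],"hand":40},
  {"slide":[0,0,-25],"turn":[0,0,0],"hand":40},
  {"slide":[0,0,-45],"turn":[0,0,0],"hand":40},
  {"slide":[0,0,0],"turn":[0,0,0],"hand":40},
])

```text
clock: 40.15
eef_pos: [460.9, -342.5, 119.2]
tool_rot: [3.135, -0.006, 0.085]
force: [0.5, -0.2, -1.3]
width: 49.5
```

```bash
python3 - <<'E'
from lid import *
plan([(573.2,-296.7,118,5.7)],40)
E
```

```text
from [ 460.9 -342.5  119.2] [179.6  -0.3   4.9] clock 40.15
[{"slide":[39.0, -12.0, 1.0],"turn":[0.1, -0.1, -0.3],"hand":40},{"slide":[38.0, -12.0, 0.0],"turn":[0.1, -0.1, -0.3],"hand":40},{"slide":[39.0, -12.0, 0.0],"turn":[0.2, -0.1, -0.2],"hand":40}]
```

Request:
play_rows([
  {"slide":[38,-12,0],"turn":[0,0,-0.3],"hand":40},
  {"slide":[38,-12,0],"turn":[0,0,-0.3],"hand":40},
  {"slide":[38,-12,0],"turn":[0,0,-0.2],"hand":40},
  {"slide":[0,0,0],"turn":[0,0,0],"hand":40},
  {"slide":[0,0,0],"turn":[0,0,0],"hand":40},
])

```text
clock: 40.78
eef_pos: [567.6, -294.9, 114.6]
tool_rot: [3.14, 0.003, 0.099]
force: [-0.7, -0.1, -2.0]
width: 49.3
```

Request:
play_rows([
  {"slide":[0,0,25],"turn":[0,0,0],"hand":40},
  {"slide":[0,0,25],"turn":[0,0,0],"hand":40},
  {"slide":[0,0,10],"turn":[0,0,0],"hand":40},
  {"slide":[0,0,0],"turn":[0,0,0],"hand":40},
])

```text
clock: 41.28
eef_pos: [567.7, -295.4, 55.0]
tool_rot: [3.14, 0.002, 0.098]
force: [0.2, -0.5, -1.1]
width: 49.4
```

Request:
play_rows([
  {"slide":[0,0,2],"turn":[0,0,0],"hand":40},
  {"slide":[0,0,0],"turn":[0,0,0],"hand":40},
])

```text
clock: 41.52
eef_pos: [569.4, -295.2, 54.4]
tool_rot: [3.139, -0.001, 0.099]
force: [-0.4, 0.3, -1.3]
width: 49.0
```

Request:
play_rows([
  {"slide":[0,0,1],"turn":[0,0,0],"hand":40},
  {"slide":[0,0,0],"turn":[0,0,0],"hand":40},
])

```text
clock: 41.78
eef_pos: [569.1, -294.9, 52.8]
tool_rot: [3.14, -0.0, 0.099]
force: [0.7, -0.0, -1.5]
width: 49.6
```

Request:
play_rows([
  {"slide":[0,0,1],"turn":[0,0,0],"hand":40},
  {"slide":[0,0,0],"turn":[0,0,0],"hand":40},
])

```text
clock: 42.02
eef_pos: [568.9, -294.8, 51.5]
tool_rot: [3.14, 0.0, 0.099]
force: [0.2, 0.3, -1.1]
width: 49.1
```

Request:
play_rows([
  {"slide":[0,0,1],"turn":[0,0,0],"hand":40},
  {"slide":[0,0,0],"turn":[0,0,0],"hand":40},
])

```text
clock: 42.28
eef_pos: [569.0, -294.9, 51.1]
tool_rot: [3.14, 0.0, 0.099]
force: [-1.4, 0.3, 4.1]
width: 49.3
```

Request:
play_rows([
  {"slide":[0,0,-0.5],"turn":[0,0,0],"hand":66},
  {"slide":[0,0,0],"turn":[0,0,0],"hand":66},
  {"slide":[0,0,0],"turn":[0,0,0],"hand":66},
  {"slide":[0,0,-40],"turn":[0,0,0],"hand":66},
  {"slide":[0,0,-60],"turn":[0,0,0],"hand":66},
])

```text
clock: 42.9
eef_pos: [567.5, -294.1, 150.2]
tool_rot: [-3.141, 0.004, 0.099]
force: [0.1, -1.3, 0.8]
width: 66.5
```

Request:
play_rows([
  {"slide":[0,0,-40],"turn":[0,0,0],"hand":66},
  {"slide":[-50,40,0],"turn":[0,0,0],"hand":50},
  {"slide":[-50,60,0],"turn":[0,0,0],"hand":50},
  {"slide":[-50,60,0],"turn":[0,0,0],"hand":50},
  {"slide":[-50,50,0],"turn":[0,0,0],"hand":50},
])

```text
clock: 43.52
eef_pos: [413.5, -491.8, 191.6]
tool_rot: [3.139, -0.0, 0.099]
force: [0.2, -0.4, 0.8]
width: 49.7
```

Request:
play_rows([
  {"slide":[0,30,0],"turn":[0,0,0],"hand":50},
  {"slide":[0,0,0],"turn":[0,0,0],"hand":50},
  {"slide":[0,0,0],"turn":[0,0,0],"hand":50},
])

```text
clock: 43.9
eef_pos: [418.1, -518.6, 191.2]
tool_rot: [3.142, 0.0, 0.1]
force: [0.5, -0.0, -0.2]
width: 49.8
```

```bash
python3 - <<'E'
from h import *
snap("top","24",None,1); snap("side","24",None,1)
W=world("top","24")
c=np.array([592.0,-37.4]); t=np.radians(4.7); E=np.c_[[np.cos(t),np.sin(t)],[-np.sin(t),np.cos(t)]]
r=rect(W,588,0,(40,50),28); print("tin",r)
r=rect(W,593,-47,(55,75),30); print("sp",r, (r[0][:2]-c)@E)
for nm,x,y in [("L",498,436),("M",477,289),("R",484,87)]:
    print(nm,rect(W,x,y,(60,82),85))
r=rect(W,569,-295,(70,110),45); print("carton",r)
print(read_state()["eef_pos"])
E
```

```text
tin (array([588. ,  -3.3,  49.1,  48. ,   6.5]), 251, np.float64(44.6))
sp (array([593.1, -47. ,  50.4,  34.1,   5.5]), 269, np.float64(64.6)) [ 0.30969144 -9.65785127]
L (array([496.9, 434.7,  68.4, 132.1,  88.7]), 1390, np.float64(73.5))
M (array([478.9, 288.8, 132. ,  67.3,   7.2]), 1362, np.float64(73.7))
R (array([487. ,  82.9,  66.4, 131.7,  85.8]), 1329, np.float64(73.8))
carton (array([ 568.6, -294.6,   50. ,   37.5,    5.8]), 330, np.float64(85.3))
[ 418.46205452 -518.22055831  191.42623944]
```

View pics/top_24.png

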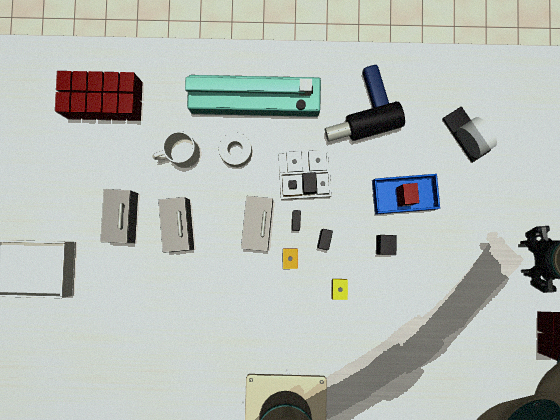

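View pics/side_24.png

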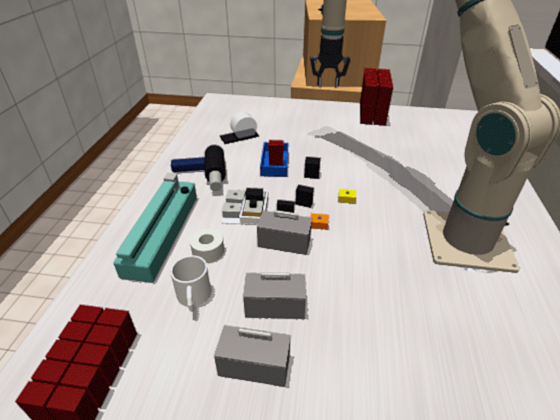

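```bash
python3 -c "
from cell import *
print(finish_job(), read_state()['clock'])"
```

```text
the job is handed in; nothing more can be done
the job is handed in; nothing more can be done
```

I handed the job in at about 44 s on the clock; no verdict is given, but all my last checks showed the scene as the task asks.

**Heavy case:** I lifted only the rightmost case (top-view pixel 238,222). It read about 9 N, against about 6 N for an ordinary case, so I didn't lift the other two. Its tin then weighed about 4.5 N, which also means full.

**Tin and lid:** The tin stands on the channel floor: its top is at 44.5 mm, where 44 is expected, and it sits about 1.5 mm off centre. The lid is shut, with its top level to within 0.003 rad.

**Spacer:** I picked the block by its measured thickness in the pictures instead of squeezing it. The stop in the channel is about 31 mm, so the 34 mm block fits; it measured 34.2 mm and about 1.4 N. It stands on the floor between the tin and the stop, with its top at 64.5 mm.

**Carton and bystanders:** The one loose carton stands upright in the crate, with its top at 85 mm. I took the two stacks of red boxes to be scenery. The mug and label roll haven't moved in the pictures.

**What went wrong:** On the first try at shutting the lid, the case slid about 45 mm across the table. It stayed upright with its lid open, and pushing higher on the lid shut it. The side camera also reads about 3 mm off from the top camera, so I used the top camera for positions.

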